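Count three deposit tokens

TASK

Count off three of the four cup-deposit tokens: sweep exactly three along the plate into the trough of the counting tray (slide them in; never hold a token above the trough), then shut the trough's lid fully over them. Put the one left over back in the stock dish under the cup rack, lying inside the dish, without disturbing the cup, the tamper or the jug.

Things in the scene. Friction and masses are not known exactly. Their poses are not given: they have to be found in the camera images.
- tray: fixed aluminium counting tray, 200 (x) by 220 mm (y); origin: centre of its footprint on the counter, z up, yaw within 0.35 rad. A solid flat plate, top 46 mm above the counter, covers y = -60 to +110 mm; rims 5 mm high, 4 mm wide on its x edges only (x = +-98 mm), y edges open. Along its -y edge runs the trough, its lid hinged on the outer wall
- trough (a point): centre of the trough's floor, axes as the tray's; the trough is open on top, inside 190 mm (x) by 45 mm (y), its floor 40 mm below the plate's top, so that a token pushed over the plate's edge (22 mm to +y of this point) drops in; walls level with the plate
- lid (a joint): angle (rad) of the trough's black lid: 0 = shut, level, underside at the plate's height; about 2 at the start, leaning outward, away from the plate; stop at 2.4. Stiff hinge, stays where left, 2 N at the edge moves it. Hinge line along tray x at tray y = -110 mm, 46 mm above the counter. Plain panel 200 (x) by 50 by 4 mm, no handle: push it over from outside, press it down
- lid_edge (a point): middle of the lid's free edge (in its thickness), 50 mm from the hinge line
- token1: loose token, dark brown wood disc 34 mm across and 10 mm thick, 14 g; starts flat on the plate of the counting tray. All four are alike. Origin at its centre, z is its flat axis
- token2: loose token, dark brown wood disc 34 mm across and 10 mm thick, 14 g; starts flat on the plate of the counting tray. All four are alike. Origin at its centre, z is its flat axis
- token3: loose token, dark brown wood disc 34 mm across and 10 mm thick, 14 g; starts flat on the plate of the counting tray. All four are alike. Origin at its centre, z is its flat axis
- token4: loose token, dark brown wood disc 34 mm across and 10 mm thick, 14 g; starts flat on the plate of the counting tray. All four are alike. Origin at its centre, z is its flat axis
- rack: fixed steel wire cup rack, yaw within 0.25 rad: grid x = -86 to +92 mm, y = -60 to +60 mm, underside 170 mm above the counter, on two 12 mm rear posts (x = 88, y = +-50 mm) with an 8 mm foot plate (x = 55 to 105, y = +-65 mm); two upturned cups on its rear, to 222 mm high; open in front (-x, towards the robot) and at both y sides. Origin on the counter, z up
- dish (a point): centre of the inner floor, 4 mm above the counter, of the fixed white stock dish, axes as the rack's: inside 102 (x) by 82 mm (y), walls 4 mm thick, tops 16 mm above the counter. It lies under the grid, 56 mm in from its front edge, 60 mm from either side edge, 166 mm below it, so a tool must lean some 40 degrees: fingers pointing in under the grid from a side or the front, its body outside
- cup: white mug with a handle, 72 mm across, 62 mm high; leave alone
- tamper: steel tamper, 58 mm across, 85 mm high, standing; leave alone
- jug: open steel milk jug, 80 mm across, 90 mm high; leave alone
Mind the look-alikes: they are no part of the job. What is shaped like the token1 but green is not meant.

How it is judged:
On the way, in this order (a step that is already met when the one before it is completed fails the run):
1. three tokens lie in the trough while the lid is open ((((x of token1 in the frame of trough between -0.095 and 0.095 m and y of token1 in the frame of trough between -0.0235 and 0.0235 m and z of token1 in the frame of trough between 0 and 0.036 m) and (x of token2 in the frame of trough between -0.095 and 0.095 m and y of token2 in the frame of trough between -0.0235 and 0.0235 m and z of token2 in the frame of trough between 0 and 0.036 m) and (x of token3 in the frame of trough between -0.095 and 0.095 m and y of token3 in the frame of trough between -0.0235 and 0.0235 m and z of token3 in the frame of trough between 0 and 0.036 m)) or ((x of token1 in the frame of trough between -0.095 and 0.095 m and y of token1 in the frame of trough between -0.0235 and 0.0235 m and z of token1 in the frame of trough between 0 and 0.036 m) and (x of token2 in the frame of trough between -0.095 and 0.095 m and y of token2 in the frame of trough between -0.0235 and 0.0235 m and z of token2 in the frame of trough between 0 and 0.036 m) and (x of token4 in the frame of trough between -0.095 and 0.095 m and y of token4 in the frame of trough between -0.0235 and 0.0235 m and z of token4 in the frame of trough between 0 and 0.036 m)) or ((x of token1 in the frame of trough between -0.095 and 0.095 m and y of token1 in the frame of trough between -0.0235 and 0.0235 m and z of token1 in the frame of trough between 0 and 0.036 m) and (x of token3 in the frame of trough between -0.095 and 0.095 m and y of token3 in the frame of trough between -0.0235 and 0.0235 m and z of token3 in the frame of trough between 0 and 0.036 m) and (x of token4 in the frame of trough between -0.095 and 0.095 m and y of token4 in the frame of trough between -0.0235 and 0.0235 m and z of token4 in the frame of trough between 0 and 0.036 m)) or ((x of token2 in the frame of trough between -0.095 and 0.095 m and y of token2 in the frame of trough between -0.0235 and 0.0235 m and z of token2 in the frame of trough between 0 and 0.036 m) and (x of token3 in the frame of trough between -0.095 and 0.095 m and y of token3 in the frame of trough between -0.0235 and 0.0235 m and z of token3 in the frame of trough between 0 and 0.036 m) and (x of token4 in the frame of trough between -0.095 and 0.095 m and y of token4 in the frame of trough between -0.0235 and 0.0235 m and z of token4 in the frame of trough between 0 and 0.036 m))) and value of joint lid above 0.8 rad), for 0.2 s.
2. the lid is shut with three tokens in the trough ((((x of token1 in the frame of trough between -0.095 and 0.095 m and y of token1 in the frame of trough between -0.0235 and 0.0235 m and z of token1 in the frame of trough between 0 and 0.036 m) and (x of token2 in the frame of trough between -0.095 and 0.095 m and y of token2 in the frame of trough between -0.0235 and 0.0235 m and z of token2 in the frame of trough between 0 and 0.036 m) and (x of token3 in the frame of trough between -0.095 and 0.095 m and y of token3 in the frame of trough between -0.0235 and 0.0235 m and z of token3 in the frame of trough between 0 and 0.036 m)) or ((x of token1 in the frame of trough between -0.095 and 0.095 m and y of token1 in the frame of trough between -0.0235 and 0.0235 m and z of token1 in the frame of trough between 0 and 0.036 m) and (x of token2 in the frame of trough between -0.095 and 0.095 m and y of token2 in the frame of trough between -0.0235 and 0.0235 m and z of token2 in the frame of trough between 0 and 0.036 m) and (x of token4 in the frame of trough between -0.095 and 0.095 m and y of token4 in the frame of trough between -0.0235 and 0.0235 m and z of token4 in the frame of trough between 0 and 0.036 m)) or ((x of token1 in the frame of trough between -0.095 and 0.095 m and y of token1 in the frame of trough between -0.0235 and 0.0235 m and z of token1 in the frame of trough between 0 and 0.036 m) and (x of token3 in the frame of trough between -0.095 and 0.095 m and y of token3 in the frame of trough between -0.0235 and 0.0235 m and z of token3 in the frame of trough between 0 and 0.036 m) and (x of token4 in the frame of trough between -0.095 and 0.095 m and y of token4 in the frame of trough between -0.0235 and 0.0235 m and z of token4 in the frame of trough between 0 and 0.036 m)) or ((x of token2 in the frame of trough between -0.095 and 0.095 m and y of token2 in the frame of trough between -0.0235 and 0.0235 m and z of token2 in the frame of trough between 0 and 0.036 m) and (x of token3 in the frame of trough between -0.095 and 0.095 m and y of token3 in the frame of trough between -0.0235 and 0.0235 m and z of token3 in the frame of trough between 0 and 0.036 m) and (x of token4 in the frame of trough between -0.095 and 0.095 m and y of token4 in the frame of trough between -0.0235 and 0.0235 m and z of token4 in the frame of trough between 0 and 0.036 m))) and value of joint lid below 0.08 rad), for 0.2 s.
At the end, for the whole second after the job is handed in: three tokens rest inside the trough, the lid is shut over them (within 0.08 rad), and the fourth token rests inside the stock dish, lying on its floor (centre within 14 mm of it) ((((x of token2 in the frame of trough between -0.095 and 0.095 m and y of token2 in the frame of trough between -0.0235 and 0.0235 m and z of token2 in the frame of trough between 0 and 0.036 m) and (x of token3 in the frame of trough between -0.095 and 0.095 m and y of token3 in the frame of trough between -0.0235 and 0.0235 m and z of token3 in the frame of trough between 0 and 0.036 m) and (x of token4 in the frame of trough between -0.095 and 0.095 m and y of token4 in the frame of trough between -0.0235 and 0.0235 m and z of token4 in the frame of trough between 0 and 0.036 m) and (x of token1 in the frame of dish between -0.052 and 0.052 m and y of token1 in the frame of dish between -0.042 and 0.042 m and z of token1 in the frame of dish between 0 and 0.014 m)) or ((x of token1 in the frame of trough between -0.095 and 0.095 m and y of token1 in the frame of trough between -0.0235 and 0.0235 m and z of token1 in the frame of trough between 0 and 0.036 m) and (x of token3 in the frame of trough between -0.095 and 0.095 m and y of token3 in the frame of trough between -0.0235 and 0.0235 m and z of token3 in the frame of trough between 0 and 0.036 m) and (x of token4 in the frame of trough between -0.095 and 0.095 m and y of token4 in the frame of trough between -0.0235 and 0.0235 m and z of token4 in the frame of trough between 0 and 0.036 m) and (x of token2 in the frame of dish between -0.052 and 0.052 m and y of token2 in the frame of dish between -0.042 and 0.042 m and z of token2 in the frame of dish between 0 and 0.014 m)) or ((x of token1 in the frame of trough between -0.095 and 0.095 m and y of token1 in the frame of trough between -0.0235 and 0.0235 m and z of token1 in the frame of trough between 0 and 0.036 m) and (x of token2 in the frame of trough between -0.095 and 0.095 m and y of token2 in the frame of trough between -0.0235 and 0.0235 m and z of token2 in the frame of trough between 0 and 0.036 m) and (x of token4 in the frame of trough between -0.095 and 0.095 m and y of token4 in the frame of trough between -0.0235 and 0.0235 m and z of token4 in the frame of trough between 0 and 0.036 m) and (x of token3 in the frame of dish between -0.052 and 0.052 m and y of token3 in the frame of dish between -0.042 and 0.042 m and z of token3 in the frame of dish between 0 and 0.014 m)) or ((x of token1 in the frame of trough between -0.095 and 0.095 m and y of token1 in the frame of trough between -0.0235 and 0.0235 m and z of token1 in the frame of trough between 0 and 0.036 m) and (x of token2 in the frame of trough between -0.095 and 0.095 m and y of token2 in the frame of trough between -0.0235 and 0.0235 m and z of token2 in the frame of trough between 0 and 0.036 m) and (x of token3 in the frame of trough between -0.095 and 0.095 m and y of token3 in the frame of trough between -0.0235 and 0.0235 m and z of token3 in the frame of trough between 0 and 0.036 m) and (x of token4 in the frame of dish between -0.052 and 0.052 m and y of token4 in the frame of dish between -0.042 and 0.042 m and z of token4 in the frame of dish between 0 and 0.014 m))) and value of joint lid below 0.08 rad and linear speed of each of token1, token2, token3, token4 below 0.02 m/s); the robot touches nothing.
It fails at once if the cup is moved by more than 30 mm (distance of cup from where it was at the start of the episode above 0.03 m).
It fails at once if the tamper is moved by more than 30 mm (distance of tamper from where it was at the start of the episode above 0.03 m).
It fails at once if the jug is moved by more than 30 mm (distance of jug from where it was at the start of the episode above 0.03 m).
It fails at once if a token is held or carried above the trough (25 to 75 mm above the plate's level) instead of being slid in ((x of token1 in the frame of trough between -0.095 and 0.095 m and y of token1 in the frame of trough between -0.022 and 0.02 m and z of token1 in the frame of trough between 0.065 and 0.115 m) or (x of token2 in the frame of trough between -0.095 and 0.095 m and y of token2 in the frame of trough between -0.022 and 0.02 m and z of token2 in the frame of trough between 0.065 and 0.115 m) or (x of token3 in the frame of trough between -0.095 and 0.095 m and y of token3 in the frame of trough between -0.022 and 0.02 m and z of token3 in the frame of trough between 0.065 and 0.115 m) or (x of token4 in the frame of trough between -0.095 and 0.095 m and y of token4 in the frame of trough between -0.022 and 0.02 m and z of token4 in the frame of trough between 0.065 and 0.115 m)).
It also fails if it takes over 72 s, if anything falls off the work surface, if the arm or the gripper's body presses on something with over 40 N, if the wrist force passes 120 N, or if a joint passes its speed limit or range.

ROBOT

A 6-joint arm with a two-finger parallel gripper is mounted at the origin on the work surface. World frame = base frame: x ahead of the robot, y to its left, z up, the work surface at z = 0. Lengths are in m, angles in rad, forces in N, time in s.
With the tool pointing down it reaches from about 0.35 to 0.975 m from the base axis. Payload 4.9 kg.
Tool frame: the origin (TCP) lies at the very end of the fingers, on their centre line; the grasp point (between the pads) lies 19 mm behind it; y points along the fingers, z is the direction in which the jaws open and shut, and the axes are right-handed (so a half turn about y gives the same grasp; the last joint's range is limited). The gripper opens to 85 mm and grips with 20 to 120 N. Pads are 22 mm wide; open, the fingers measure 114 mm over their backs; the gripper's body (76 mm by 85 mm) begins 54 mm behind the grasp point. The pads swing forward as they close: fully open they stand 13 mm farther back than shut.
Start: joints at [-1.443, 0.053, 1.613, -0, 1.476, -0.119], TCP at [0.153, -0.606, 0.231] pointing down, gripper open.
Joint ranges: [-3.01, 3.01], [-1.01, 2.22], [0.06, 2.58], [-1.02, 4.17], [0.09, 2.62], [-3.14, 3.14]. Speed limits (rad/s): [2.57, 2.57, 3.14, 3.14, 3.14, 3.14].

INTERFACE

Orientations are given as a rotation vector (axis times angle).
In Python, from station import ctrl gives the robot as it stands.
- The arm moves only by the tool arm_command, never from a script. Its argument "steps" is a list of rows, each a list of 3 entries, a list of its own where there are three numbers: the shift along the tool's x, y, z in m, then the turn, a rotation vector about the tool's x, y, z in degrees, then the opening, from 0 (shut) to 1 (fully open). In form: [[[dx, dy, dz], [ax, ay, az], gripper], ...]. A call has 1 to 5 rows; each row is the pose to reach, as a shift and turn from the pose measured when the call began, along the tool's axes at that moment; what a row does not reach only later rows make up. A row lasts 1/10 s, in which the tool goes at most 50 mm and 8.59 degrees, less where a joint would pass 70% of its speed; a pose out of reach is approached as far as the arm can. A call with a gripper value outside its range is refused whole. The fingers move at their own pace and stop on an object; "force" is the grip in N (left out, the last holds). Time passes only in rows, so rows that repeat a pose let the fingers close. It gives the time, the measured TCP pose, the force and the opening at its end, in the units of the state.
- ctrl.get_obs(): the state, without advancing time (a new reading comes with each control period).
- ctrl.get_image(name): name is "scene" or "top" or "wrist"; returns a dict with "img" (384x512x3 uint8, red, green, blue), "camera_matrix" (3x3 intrinsics, pixels), "world_from_camera" (4x4, takes a point from camera to world coordinates). Camera axes: x right, y up, looking along -z (the intrinsics and any distortion apply to the point x, -y, -z); pixel columns grow to the right and rows downward; lengths in m; the calibration is good to about 2 mm. A picture is of the moment at which its call begins. There is no depth.
- ctrl.finish_job(): hands the job in, once; it reports no verdict.
Trained networks look in a picture, given as the dict that the camera call returned (one of the last four; its "shot" number tells which), for a name from the list of things; names that differ only in an ending like _2 or _b are one class to them, and where a whole thing is asked for, a point or a joint stands for the part that bears it (a point fixed in the world has none). Each returns a list of dicts, best first, with "confidence" (0 to 1); they miss things now and then, are a little off and sometimes report something else, mostly with a low value. They report only what shows in the picture. A call takes as long as a camera call. They do not tell look-alikes from the thing itself.
- ctrl.boxes_of(picture, name): "position" ([row, column] in pixels, amid what is visible of it).
The state is a dict: "t": time; "q": joint angles; "dq": joint speeds; "effort": joint torques, N m; "tool_pos": TCP position; "tool_rot": TCP orientation; "contact_force": force on the tool from outside, world axes, zero at the start; "wrist_torque": the same for the moment, N m; "opening": finger opening in m.
Only numpy, scipy, OpenCV 4.12 (cv2) and the standard library are available. Lean on these libraries where they do the work, as an engineer would, in place of code of your own. Each camera call takes 0.05 s, during which the arm holds its last target.

## Working session

There is one attempt and no reset: what is moved stays moved. The work goes in short steps, Python scripts to look and compute and a tool call to move; the robot and the scene stay as the last step left them, time stands still between calls to the robot, and variables do not carry over. Pictures are saved under pics/ and viewed, and the job is handed in when it is done.

Besides the shell and the picture viewer there is one more tool, called after ">>>" as name(argument=value, ...) on one line, values as JSON. arm_command: Moves the arm, as the interface text tells. Its arguments: {"type":"object","properties":{"steps":{"type":"array"},"force":{"type":"number"}},"required":["steps"]}

```bash
mkdir -p pics; ls
python3 - <<'E'
from station import ctrl
import cv2
o=ctrl.get_obs();print({k:o[k] for k in('t','tool_pos','tool_rot','opening')})
for n in('scene','top','wrist'):
    p=ctrl.get_image(n);cv2.imwrite(f'pics/a_{n}.png',p['img'][:,:,::-1])
    print(n,p['camera_matrix'].tolist(),p['world_from_camera'].round(4).tolist())
    if n!='wrist':
        for k in('tray','token1','rack','dish','cup','tamper','jug','lid'):
            try: print(k,[(list(map(int,d['position'])),round(d['confidence'],2)) for d in ctrl.boxes_of(p,k)][:6])
            except Exception as e: print(k,e)
E
```

```text
pics
{'t': 0.0, 'tool_pos': array([ 0.15259597, -0.60546163,  0.23007527]), 'tool_rot': array([-0.25921822,  2.09231455, -2.0880659 ]), 'opening': 0.0850615774834756}
scene [[365.23781043218764, 0.0, 249.31935274360197], [0.0, 365.23781043218764, 190.7966151181966], [0.0, 0.0, 1.0]] [[-0.7465, -0.4364, 0.5023, 0.9619], [0.6652, -0.4703, 0.5799, 0.4173], [-0.0168, 0.767, 0.6414, 0.579], [0.0, 0.0, 0.0, 1.0]]
tray [([158, 220], 0.75), ([257, 199], 0.38)]
token1 [([154, 212], 0.63), ([133, 243], 0.44)]
rack [([233, 331], 0.86)]
dish [([234, 331], 0.96), ([136, 191], 0.65)]
cup [([258, 199], 0.83)]
tamper [([170, 306], 0.66)]
jug [([206, 155], 0.67)]
lid [([135, 196], 0.8)]
top [[397.36296654362565, 0.0, 251.7295457874476], [0.0, 397.36296654362565, 191.4544019277478], [0.0, 0.0, 1.0]] [[0.0146, 0.991, -0.1334, 0.4277], [-0.9999, 0.0154, 0.0044, -0.088], [0.0064, 0.1333, 0.9911, 0.862], [0.0, 0.0, 0.0, 1.0]]
tray [([216, 314], 0.6)]
token1 [([198, 316], 0.67), ([204, 279], 0.66), ([292, 357], 0.66), ([234, 275], 0.58), ([258, 385], 0.54), ([231, 326], 0.48)]
rack [([173, 121], 0.83)]
dish [([170, 119], 0.78), ([202, 279], 0.16)]
cup [([99, 209], 0.56)]
tamper [([254, 208], 0.8)]
jug [([96, 277], 0.63), ([169, 119], 0.4)]
lid [([210, 362], 0.86), ([171, 121], 0.6)]
wrist [[271.7654831217431, 0.0, 259.45525371782634], [0.0, 271.7654831217431, 191.21314397805293], [0.0, 0.0, 1.0]] [[0.2433, 0.9196, 0.3083, 0.2317], [-0.9699, 0.2304, 0.0782, -0.5858], [0.0009, -0.3181, 0.9481, 0.3735], [0.0, 0.0, 0.0, 1.0]]
```

View pics/a_scene.png

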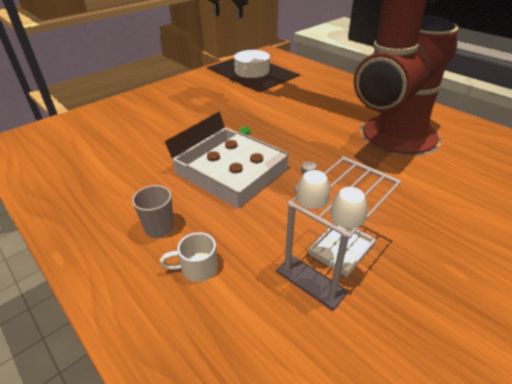

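View pics/a_top.png

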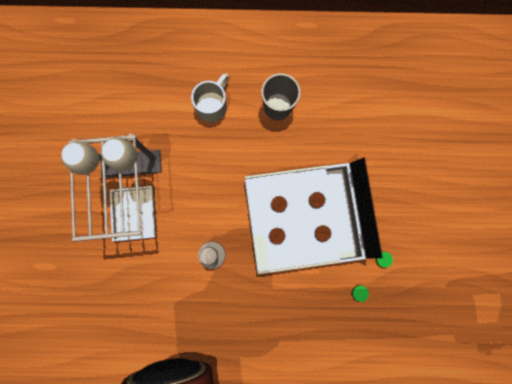

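View pics/a_wrist.png

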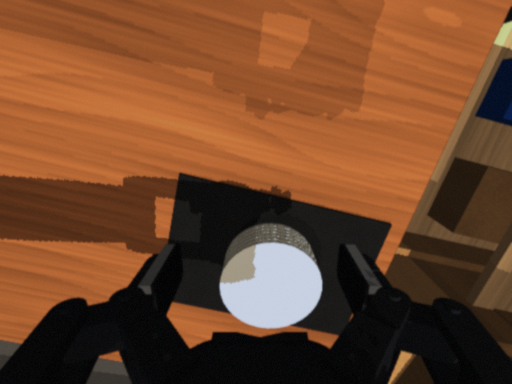

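The top view shows four brown tokens at (row, col) ≈ (204,279), (200,317), (236,277) and (233,322). The green look-alikes are at (259,385) and (293,361), off the tray. The trough and black lid are on the right side, which is world −y. Next I'll zoom in.

```bash
cat > h.py <<'E'
import numpy as np, cv2
from scipy.spatial.transform import Rotation as R
from station import ctrl
def ray(p,rc):
    K=p['camera_matrix'];T=p['world_from_camera']
    d=np.array([(rc[1]-K[0,2])/K[0,0],-(rc[0]-K[1,2])/K[1,1],-1.]);return T[:3,3],T[:3,:3]@d
def at(p,rc,z):
    o,d=ray(p,rc);return o+d*(z-o[2])/d[2]
def px(p,X):
    K=p['camera_matrix'];T=p['world_from_camera'];c=T[:3,:3].T@(np.asarray(X,float)-T[:3,3])
    return np.array([K[1,2]+K[1,1]*(-c[1])/(-c[2]),K[0,2]+K[0,0]*c[0]/(-c[2])])
def tokens(p,z=.056):
    im=p['img'].astype(int);hsv=cv2.cvtColor(p['img'],cv2.COLOR_RGB2HSV)
    m=((im[...,0]>im[...,2]+20)&(im.max(2)<140)&(im[...,1]<80)).astype(np.uint8)
    n,l,s,c=cv2.connectedComponentsWithStats(m)
    return [(c[i][::-1].round(1),s[i,4],at(p,c[i][::-1],z).round(4)) for i in range(1,n) if 60<s[i,4]<700]
def Tf(x,y,z,yaw):
    T=np.eye(4);T[:3,:3]=R.from_euler('z',yaw).as_matrix();T[:3,3]=[x,y,z];return T
E
python3 - <<'E'
from h import *
p=ctrl.get_image('top');np.save('p0.npy',p,allow_pickle=True)
for t in tokens(p):print(t)
im=p['img'][:,:,::-1]
cv2.imwrite('pics/b_tray.png',cv2.resize(im[145:290,230:400],None,fx=4.5,fy=4,interpolation=cv2.INTER_CUBIC)[:600,:800])
cv2.imwrite('pics/b_rack.png',cv2.resize(im[120:270,50:230],None,fx=4,fy=4,interpolation=cv2.INTER_CUBIC))
E
```

```text
(array([119.2, 208.8]), np.int32(252), array([6.876e-01, 6.000e-04, 5.600e-02]))
(array([120.9, 274.3]), np.int32(460), array([ 0.6862, -0.1368,  0.056 ]))
(array([177.8, 149. ]), np.int32(215), array([0.5612, 0.1198, 0.056 ]))
(array([198.1, 370.1]), np.int32(161), array([ 0.5262, -0.3339,  0.056 ]))
(array([186.1, 110.9]), np.int32(165), array([0.5427, 0.1966, 0.056 ]))
(array([200. , 316.5]), np.int32(175), array([ 0.5207, -0.2242,  0.056 ]))
(array([203.9, 278.5]), np.int32(168), array([ 0.5113, -0.1466,  0.056 ]))
(array([233.2, 322.2]), np.int32(177), array([ 0.4533, -0.2352,  0.056 ]))
(array([235.7, 276.5]), np.int32(171), array([ 0.4469, -0.143 ,  0.056 ]))
(array([251.9, 131.5]), np.int32(275), array([0.4103, 0.1474, 0.056 ]))
(array([263.5, 344.5]), np.int32(96), array([ 0.3936, -0.2794,  0.056 ]))
(array([273.2, 273.3]), np.int32(89), array([ 0.3724, -0.137 ,  0.056 ]))
```

View pics/b_tray.png

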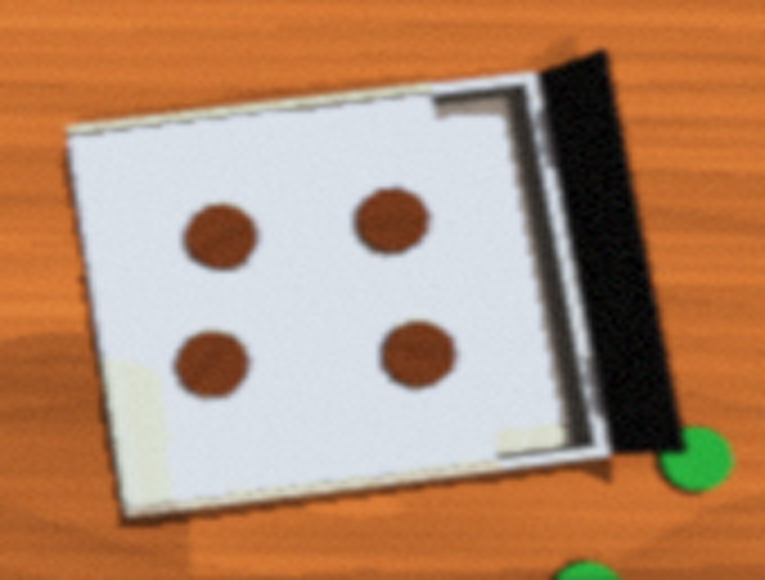

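View pics/b_rack.png

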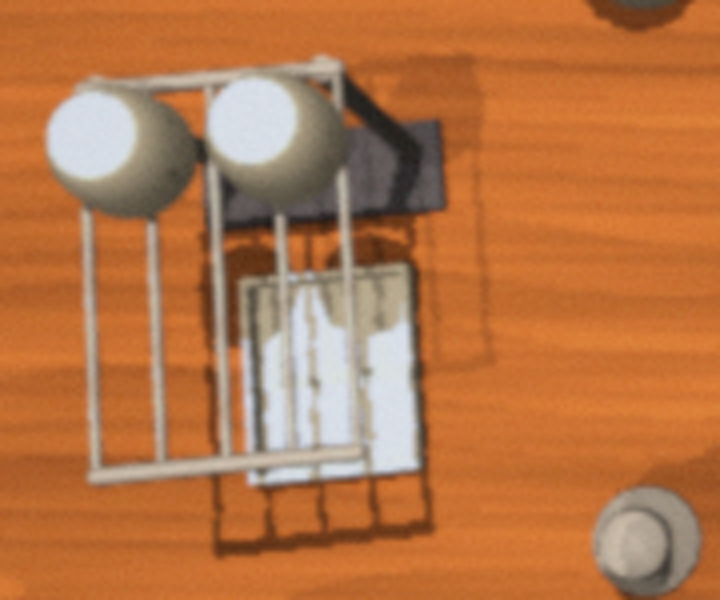

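Run:
```python
from h import *
from scipy.optimize import least_squares
p=np.load('p0.npy',allow_pickle=True).item()
def fit(loc,pix,x0):
    f=lambda v:np.concatenate([px(p,(Tf(v[0],v[1],0,v[2])@np.r_[l,1])[:3])-q for l,q in zip(loc,pix)])
    s=least_squares(f,x0);print(s.x.round(4),s.fun.round(1));return s.x
t=fit([(.1,.11,.051),(-.1,.11,.051),(.1,-.11,.046),(-.1,-.11,.046)],[(177,245.1),(274.5,257.8),(163,349.5),(259.5,365.1)],[.48,-.2,.1])
d=fit([(.055-.03,.045,.016),(.025,-.045,.016),(-.085,-.045,.016),(-.085,.045,.016)],[(189.5,109.5),(185.5,152.5),(237.5,155.5),(241.5,112.5)],[.45,.15,.1])
r=fit([(-.086,.06,.173),(-.086,-.06,.173),(.092,-.06,.173)],[(240,72.5),(233.3,141.3),(136,135)],[.45,.15,.1])
T=np.linalg.inv(Tf(t[0],t[1],0,t[2]))
for rc in [(200,316.5),(203.9,278.5),(233.2,322.2),(235.7,276.5)]:
    w=at(p,rc,.0555);print(w.round(4),(T@np.r_[w,1])[:3].round(4))
for n,rc in dict(tamper=(253,208),cup=(99,209),jug=(96,277)).items(): print(n,at(p,rc,.05).round(3))
print(at(p,(265,211),0).round(3),'tamper base')
print('dish',(Tf(r[0],r[1],0,r[2])@[-.03,0,0,1]).round(4),(Tf(d[0],d[1],0,d[2])@[-.03,0,0,1]).round(4))
o=ctrl.get_obs();print(R.from_rotvec(o['tool_rot']).as_matrix().round(3))
```

```text
[ 0.4846 -0.2007  0.1475] [-0.3 -0.1 -0.2  0.2  0.5 -0.4 -0.   0.3]
[0.5205 0.1646 0.1104] [ 0.3  0.6  0.4 -0.5 -0.4 -0.2 -0.3  0.1]
[0.5221 0.1667 0.1131] [ 1.  -0.8  0.8  0.4 -1.9  0.5]
[ 0.5206 -0.2243  0.0555] [ 0.0322 -0.0286  0.0555]
[ 0.5114 -0.1466  0.0555] [0.0345 0.0496 0.0555]
[ 0.4533 -0.2353  0.0555] [-0.0361 -0.0296  0.0555]
[ 0.4469 -0.1429  0.0555] [-0.0288  0.0627  0.0555]
tamper [ 0.41  -0.005  0.05 ]
cup [0.734 0.002 0.05 ]
jug [ 0.743 -0.142  0.05 ]
[ 0.384 -0.007  0.   ] tamper base
dish [0.4923 0.1633 0.     1.    ] [0.4907 0.1613 0.     1.    ]
[[-0.97   0.     0.244]
 [-0.244  0.    -0.97 ]
 [-0.    -1.    -0.   ]]
```

```bash
cat >> h.py <<'E'
TRAY=Tf(.4846,-.2007,0,.1475); RACK=Tf(.521,.163,0,.1105)
def rot(lean,F,jaw_sign=1):
    """jaws along F's x, tool down"""
    tx=F[:3,0];y=np.array([0,0,-1.]);z=tx*jaw_sign;return np.c_[np.cross(y,z),y,z]
def go(pos,Rm=None):
    o=ctrl.get_obs();R0=R.from_rotvec(o['tool_rot']).as_matrix()
    Rm=R0 if Rm is None else Rm
    d=R0.T@(np.asarray(pos)-o['tool_pos']);a=R.from_matrix(R0.T@Rm).as_rotvec(degrees=True)
    return d.round(4),a.round(1)
def tray(x,y,z):return (TRAY@[x,y,z,1])[:3]
def st():
    o=ctrl.get_obs();T=np.linalg.inv(TRAY)@np.r_[o['tool_pos'],1]
    print('t',round(o['t'],2),'tool',o['tool_pos'].round(4),'tray',T[:3].round(4),'F',o['contact_force'].round(1),'op',round(o['opening'],4),'q',o['q'].round(2))
E
python3 - <<'E'
from h import *
st();Rm=rot(0,TRAY);print(Rm.round(3));print(go(tray(-.036,.005,.2),Rm))
E
```

```text
t 1.0 tool [ 0.1527 -0.606   0.2313] tray [-0.3879 -0.3522  0.2313] F [0.1 0.4 0.3] op 0.085 q [-1.44  0.05  1.61  0.    1.48 -0.12]
[[ 0.147  0.     0.989]
 [-0.989  0.     0.147]
 [ 0.    -1.     0.   ]]
(array([-0.3855,  0.0313, -0.3205]), array([ -0. , -84.3,  -0. ]))
```

>>> arm_command(steps=[[[-0.385, 0.03, -0.32], [0, -84.3, 0], 0.26], [[-0.385, 0.03, -0.32], [0, -84.3, 0], 0.26], [[-0.385, 0.03, -0.32], [0, -84.3, 0], 0.26], [[-0.385, 0.03, -0.32], [0, -84.3, 0], 0.26], [[-0.385, 0.03, -0.32], [0, -84.3, 0], 0.26]])

```text
t: 1.5
tool_pos: [0.3006, -0.4029, 0.2164]
tool_rot: [-0.884, 1.614, -1.615]
contact_force: [0.9, -0.3, 0.8]
opening: 0.0224
```

Run:
```python
from h import *
st();print(go(tray(-.036,.005,.15),rot(0,TRAY)))
```

```text
t 1.5 tool [ 0.3006 -0.4029  0.2164] tray [-0.2117 -0.1729  0.2164] F [ 0.9 -0.3  0.8] op 0.0224 q [-1.08 -0.24  1.91  0.    1.47 -0.51]
(array([-0.2496,  0.0664,  0.0157]), array([ -0., -41.,   0.]))
```

>>> arm_command(steps=[[[-0.25, 0.066, 0.016], [0, -41, 0], 0.26], [[-0.25, 0.066, 0.016], [0, -41, 0], 0.26], [[-0.25, 0.066, 0.016], [0, -41, 0], 0.26], [[-0.25, 0.066, 0.016], [0, -41, 0], 0.26], [[-0.25, 0.066, 0.016], [0, -41, 0], 0.26]])

```text
t: 2.0
tool_pos: [0.4436, -0.2075, 0.1531]
tool_rot: [-1.277, 1.094, -1.098]
contact_force: [1.4, -0.3, -0.3]
opening: 0.0224
```

Run:
```python
from h import *
st();Rm=rot(0,TRAY)
for q in[(-.036,.006,.09),(-.036,.006,.049)]:print(go(tray(*q),Rm))
```

```text
t 2.0 tool [ 0.4436 -0.2075  0.1531] tray [-0.0416 -0.0007  0.1531] F [ 1.4 -0.3 -0.3] op 0.0224 q [-0.59 -0.22  2.   -0.    1.36 -0.74]
(array([-0.0068,  0.0631,  0.0055]), array([-0.1,  0.3,  0.1]))
(array([-0.0069,  0.1041,  0.0055]), array([-0.1,  0.3,  0.1]))
```

>>> arm_command(steps=[[[-0.007, 0.05, 0.006], [0, 0.3, 0], 0.26], [[-0.007, 0.085, 0.006], [0, 0.3, 0], 0.26], [[-0.007, 0.101, 0.006], [0, 0.3, 0], 0.26], [[-0.007, 0.101, 0.006], [0, 0.3, 0], 0.26]])

```text
t: 2.4
tool_pos: [0.4464, -0.1981, 0.0488]
tool_rot: [-1.276, 1.104, -1.096]
contact_force: [-0.1, -0.3, 0.0]
opening: 0.0219
```

Run:
```python
from h import *
st();Rm=rot(0,TRAY)
p=ctrl.get_image('wrist');cv2.imwrite('pics/c_w.png',p['img'][:,:,::-1])
p=ctrl.get_image('scene');cv2.imwrite('pics/c_s.png',cv2.resize(p['img'][80:240,110:330,::-1],None,fx=3.5,fy=3.5))
for q in[(-.036,.0,.0505),(-.036,-.066,.0505)]:print(go(tray(*q),Rm))
```

```text
t 2.4 tool [ 0.4464 -0.1981  0.0488] tray [-0.0374  0.0082  0.0488] F [-0.1 -0.3  0. ] op 0.0219 q [-0.57 -0.08  2.07 -0.    1.16 -0.72]
(array([ 0.0059,  0.0021, -0.0008]), array([-0.1, -0. ,  0.1]))
(array([ 0.0719,  0.0023, -0.0008]), array([-0.1, -0. ,  0.1]))
```

View pics/c_w.png

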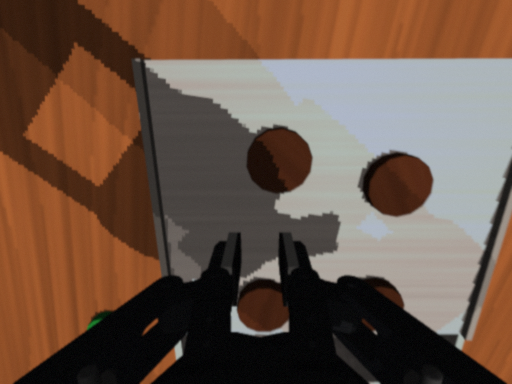

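View pics/c_s.png

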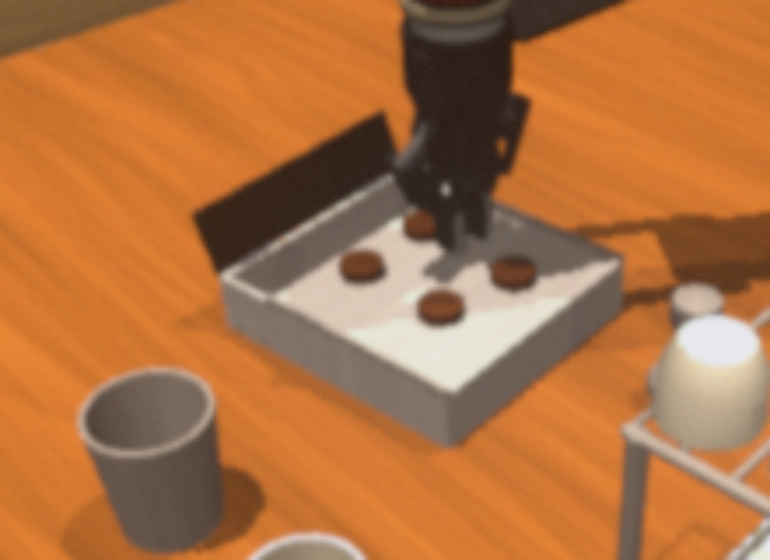

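>>> arm_command(steps=[[[0.015, 0.001, -0.001], [0, 0, 0], 0.26], [[0.03, 0.001, -0.001], [0, 0, 0], 0.26], [[0.042, 0.001, -0.001], [0, 0, 0], 0.26], [[0.052, 0.001, -0.001], [0, 0, 0], 0.26], [[0.06, 0.001, -0.001], [0, 0, 0], 0.26]])

```text
t: 3.0
tool_pos: [0.457, -0.2612, 0.0522]
tool_rot: [-1.275, 1.098, -1.104]
contact_force: [-0.1, 0.9, 0.1]
opening: 0.0222
```

>>> arm_command(steps=[[[0.008, 0.001, 0], [0, 0, 0], 0.26], [[0.014, 0.001, 0], [0, 0, 0], 0.26], [[0.014, 0.001, 0], [0, 0, 0], 0.26]])

```text
t: 3.3
tool_pos: [0.4591, -0.2757, 0.0511]
tool_rot: [-1.274, 1.099, -1.104]
contact_force: [0.8, 0.0, -0.2]
opening: 0.0225
```

Run:
```python
from h import *
st();Rm=rot(0,TRAY)
p=ctrl.get_image('wrist');cv2.imwrite('pics/d_w.png',p['img'][:,:,::-1])
p=ctrl.get_image('scene');cv2.imwrite('pics/d_s.png',cv2.resize(p['img'][80:240,110:330,::-1],None,fx=3.5,fy=3.5))
for q in[(-.036,-.06,.075),(.032,.006,.075),(.032,.006,.05)]:print(go(tray(*q),Rm))
```

```text
t 3.3 tool [ 0.4591 -0.2757  0.0511] tray [-0.0363 -0.0705  0.0511] F [ 0.8  0.  -0.2] op 0.0225 q [-0.68  0.02  1.96 -0.    1.15 -0.83]
(array([-0.0096, -0.024 ,  0.0004]), array([-0.1, -0.1,  0.1]))
(array([-0.0757, -0.024 ,  0.0683]), array([-0.1, -0.1,  0.1]))
(array([-0.0757,  0.001 ,  0.0682]), array([-0.1, -0.1,  0.1]))
```

View pics/d_s.png

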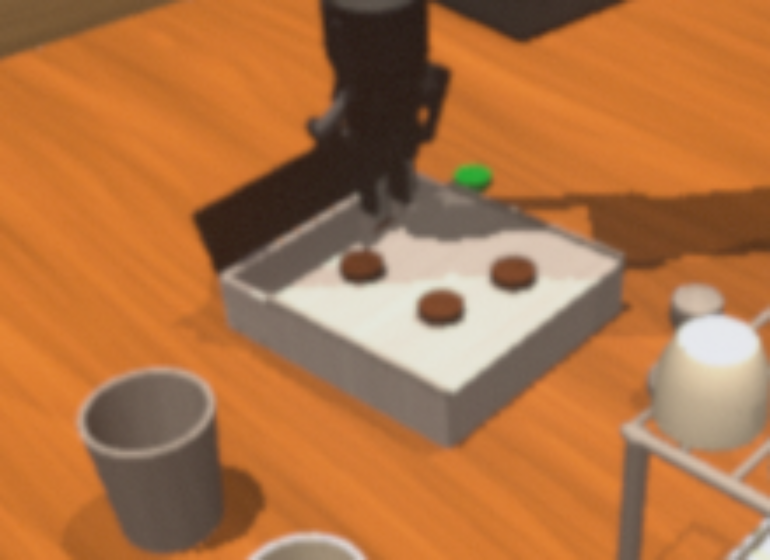

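View pics/d_w.png

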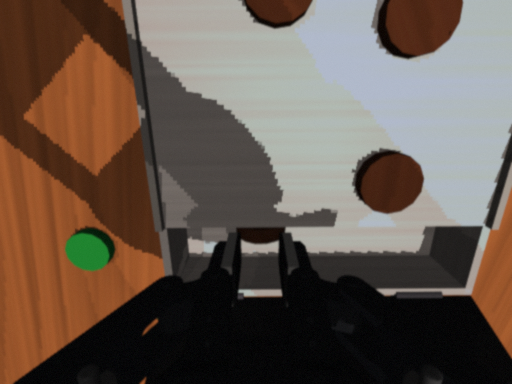

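The first token (T3) has left the plate and lies in the trough between the fingers. Next is T1.

>>> arm_command(steps=[[[-0.004, -0.03, 0.0], [0, 0, 0], 0.26], [[-0.05, -0.03, 0.035], [0, 0, 0], 0.26], [[-0.077, -0.03, 0.068], [0, 0, 0], 0.26], [[-0.077, -0.015, 0.068], [0, 0, 0], 0.26], [[-0.077, 0, 0.068], [0, 0, 0], 0.26]])

```text
t: 3.9
tool_pos: [0.5155, -0.1877, 0.0506]
tool_rot: [-1.276, 1.095, -1.102]
contact_force: [0.2, 0.2, -0.6]
opening: 0.0222
```

Run:
```python
from h import *
st();Rm=rot(0,TRAY)
p=ctrl.get_image('wrist');cv2.imwrite('pics/e_w.png',p['img'][:,:,::-1])
for q in[(.032,.006,.05),(.032,-.07,.051)]:print(go(tray(*q),Rm))
```

```text
t 3.9 tool [ 0.5155 -0.1877  0.0506] tray [0.0325 0.0083 0.0506] F [ 0.2  0.2 -0.6] op 0.0222 q [-0.48  0.05  1.93 -0.    1.15 -0.63]
(array([ 0.003 , -0.0031,  0.0023]), array([ 0.2, -0. , -0.1]))
(array([ 0.079 , -0.0042,  0.0023]), array([ 0.2, -0. , -0.1]))
```

View pics/e_w.png

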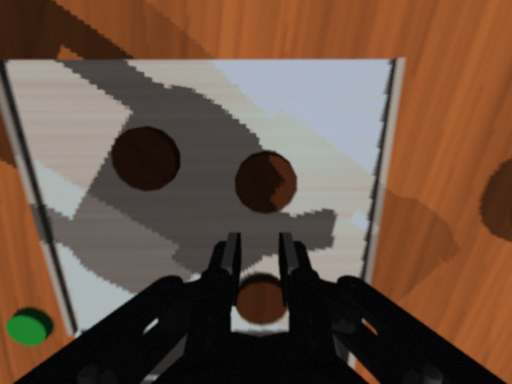

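>>> arm_command(steps=[[[0.015, -0.003, 0.0], [0, 0, 0], 0.26], [[0.03, -0.003, 0.0], [0, 0, 0], 0.26], [[0.044, -0.003, 0.0], [0, 0, 0], 0.26], [[0.056, -0.003, 0.0], [0, 0, 0], 0.26], [[0.067, -0.003, 0.0], [0, 0, 0], 0.26]])

```text
t: 4.45
tool_pos: [0.5228, -0.2559, 0.0504]
tool_rot: [-1.276, 1.102, -1.1]
contact_force: [-0.1, -1.8, 0.6]
opening: 0.0226
```

>>> arm_command(steps=[[[0.007, 0, 0], [0, 0, 0], 0.26], [[0.01, 0, 0], [0, 0, 0], 0.26], [[0.01, 0, 0], [0, 0, 0], 0.26]])

```text
t: 4.75
tool_pos: [0.5243, -0.2662, 0.0505]
tool_rot: [-1.276, 1.103, -1.101]
contact_force: [0.6, 0.5, 1.2]
opening: 0.0219
```

Run:
```python
from h import *
st();Rm=rot(0,TRAY)
p=ctrl.get_image('wrist');cv2.imwrite('pics/f_w.png',p['img'][:,:,::-1])
for q in[(.032,-.066,.085),(-.029,.1,.085),(-.029,.1,.05)]:print(go(tray(*q),Rm))
```

```text
t 4.75 tool [ 0.5243 -0.2662  0.0505] tray [ 0.0296 -0.0706  0.0505] F [0.6 0.5 1.2] op 0.0219 q [-0.6   0.15  1.83 -0.    1.16 -0.74]
(array([-0.0041, -0.0347,  0.0023]), array([ 0.1, -0.1, -0. ]))
(array([-0.17  , -0.0345, -0.059 ]), array([ 0.1, -0.1, -0. ]))
(array([-0.17  ,  0.0005, -0.0589]), array([ 0.1, -0.1, -0. ]))
```

View pics/f_w.png

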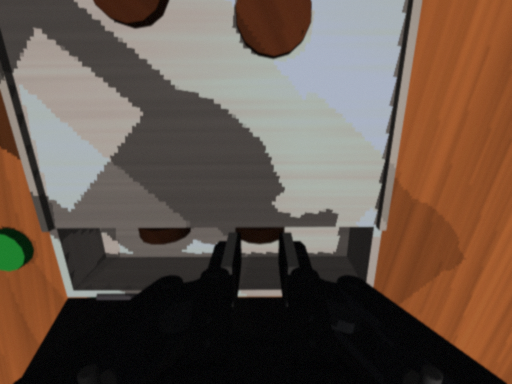

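>>> arm_command(steps=[[[-0.004, -0.035, 0.0], [0, 0, 0], 0.26], [[-0.05, -0.035, -0.02], [0, 0, 0], 0.26], [[-0.095, -0.035, -0.04], [0, 0, 0], 0.26], [[-0.14, -0.035, -0.055], [0, 0, 0], 0.26], [[-0.172, -0.035, -0.0575], [0, 0, 0], 0.26]])

```text
t: 5.3
tool_pos: [0.4399, -0.1011, 0.0846]
tool_rot: [-1.276, 1.104, -1.098]
contact_force: [0.5, 0.5, -0.4]
opening: 0.0225
```

>>> arm_command(steps=[[[0, 0.02, 0], [0, 0, 0], 0.26], [[0, 0.034, 0], [0, 0, 0], 0.26], [[0, 0.034, 0], [0, 0, 0], 0.26]])

```text
t: 5.6
tool_pos: [0.4378, -0.0995, 0.0485]
tool_rot: [-1.278, 1.107, -1.093]
contact_force: [-0.6, 0.3, -1.2]
opening: 0.0223
```

Run:
```python
from h import *
st();Rm=rot(0,TRAY)
p=ctrl.get_image('wrist');cv2.imwrite('pics/g_w.png',p['img'][:,:,::-1])
for q in[(-.029,.095,.051),(-.029,.08,.051),(-.062,-.06,.052)]:print(go(tray(*q),Rm))
```

```text
t 5.6 tool [ 0.4378 -0.0995  0.0485] tray [-0.0315  0.107   0.0485] F [-0.6  0.3 -1.2] op 0.0223 q [-0.39 -0.18  2.16 -0.    1.17 -0.54]
(array([ 0.0112, -0.0013,  0.0015]), array([ 0.3, -0. , -0.2]))
(array([ 0.0262, -0.0013,  0.0015]), array([ 0.3, -0. , -0.2]))
(array([ 0.1662, -0.0026, -0.0315]), array([ 0.3, -0. , -0.2]))
```

View pics/g_w.png

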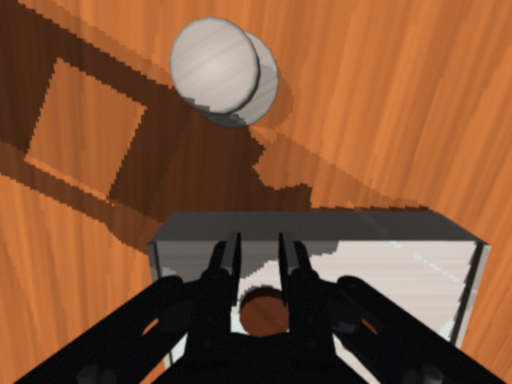

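>>> arm_command(steps=[[[0.015, -0.003, 0.001], [0, 0, 0], 0.26], [[0.03, -0.003, 0.0], [0, 0, 0], 0.26], [[0.045, -0.003, -0.003], [0, 0, 0], 0.26], [[0.06, -0.003, -0.006], [0, 0, 0], 0.26], [[0.075, -0.003, -0.009], [0, 0, 0], 0.26]])

```text
t: 6.15
tool_pos: [0.4414, -0.1778, 0.0534]
tool_rot: [-1.277, 1.105, -1.097]
contact_force: [0.5, 1.4, 2.2]
opening: 0.0217
```

Run:
```python
from h import *
st();Rm=rot(0,TRAY)
p=ctrl.get_image('wrist');cv2.imwrite('pics/h_w.png',p['img'][:,:,::-1])
for q in[(-.062,-.06,.0515),(-.062,-.068,.0515)]:print(go(tray(*q),Rm))
```

```text
t 6.15 tool [ 0.4414 -0.1778  0.0534] tray [-0.0393  0.029   0.0534] F [0.5 1.4 2.2] op 0.0217 q [-0.54 -0.12  2.1  -0.    1.17 -0.69]
(array([ 0.0873,  0.0021, -0.0223]), array([ 0.2, -0.1, -0. ]))
(array([ 0.0953,  0.0021, -0.0223]), array([ 0.2, -0.1, -0. ]))
```

View pics/h_w.png

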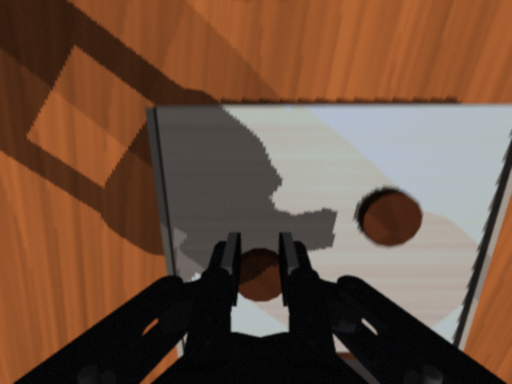

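>>> arm_command(steps=[[[0.018, 0.001, -0.006], [0, 0, 0], 0.26], [[0.036, 0.001, -0.012], [0, 0, 0], 0.26], [[0.052, 0.001, -0.017], [0, 0, 0], 0.26], [[0.066, 0.001, -0.022], [0, 0, 0], 0.26], [[0.08, 0.001, -0.022], [0, 0, 0], 0.26]])

```text
t: 6.7
tool_pos: [0.4309, -0.263, 0.0527]
tool_rot: [-1.277, 1.105, -1.1]
contact_force: [0.6, -0.6, -0.2]
opening: 0.0221
```

>>> arm_command(steps=[[[0.01, 0, 0], [0, 0, 0], 0.26], [[0.016, 0, 0], [0, 0, 0], 0.26], [[0.016, 0, 0], [0, 0, 0], 0.26]])

```text
t: 7.0
tool_pos: [0.4334, -0.2795, 0.0525]
tool_rot: [-1.277, 1.106, -1.1]
contact_force: [-0.2, 0.1, -0.9]
opening: 0.0221
```

Run:
```python
from h import *
st();Rm=rot(0,TRAY)
p=ctrl.get_image('wrist');cv2.imwrite('pics/i_w.png',p['img'][:,:,::-1])
for q in[(-.062,-.06,.12)]:print(go(tray(*q),Rm))
```

```text
t 7.0 tool [ 0.4334 -0.2795  0.0525] tray [-0.0622 -0.0704  0.0525] F [-0.2  0.1 -0.9] op 0.0221 q [-0.72 -0.02  2.   -0.    1.16 -0.86]
(array([-0.0098, -0.0676, -0.0001]), array([ 0.3, -0.2, -0.1]))
```

View pics/i_w.png

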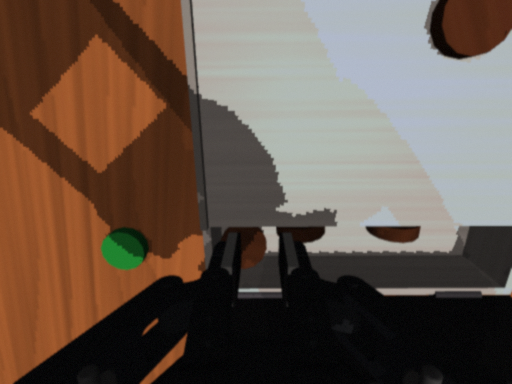

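>>> arm_command(steps=[[[-0.005, -0.05, 0], [0, 0, 0], 0.1], [[-0.005, -0.1, 0], [0, 0, 0], 0], [[0.04, -0.1, 0.02], [0, 0, 0], 0], [[0.08, -0.1, 0.04], [0, 0, 0], 0], [[0.115, -0.1, 0.06], [0, 0, 0], 0]])

```text
t: 7.55
tool_pos: [0.5109, -0.3851, 0.1534]
tool_rot: [-1.277, 1.103, -1.101]
contact_force: [-0.5, -0.3, -0.2]
opening: -0.0003
```

Run:
```python
from h import *
st();Rm=rot(0,TRAY)
p=ctrl.get_image('wrist');cv2.imwrite('pics/j_w.png',p['img'][:,:,::-1])
p=ctrl.get_image('top');cv2.imwrite('pics/j_t.png',cv2.resize(p['img'][145:290,230:400,::-1],None,fx=4,fy=4,interpolation=2))
p=ctrl.get_image('scene');cv2.imwrite('pics/j_s.png',cv2.resize(p['img'][80:240,110:330,::-1],None,fx=3.5,fy=3.5))
for q in[(0,-.175,.1),(0,-.175,.08)]:print(go(tray(*q),Rm))
```

```text
t 7.55 tool [ 0.5109 -0.3851  0.1534] tray [-0.001  -0.1862  0.1534] F [-0.5 -0.3 -0.2] op -0.0003 q [-0.76  0.15  1.65 -0.    1.35 -0.91]
(array([-0.0104,  0.0508,  0.002 ]), array([ 0.3, -0.2, -0.2]))
(array([-0.0103,  0.0708,  0.0021]), array([ 0.3, -0.2, -0.2]))
```

View pics/j_w.png

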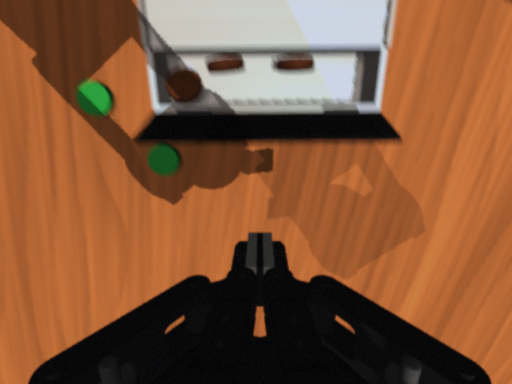

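View pics/j_t.png

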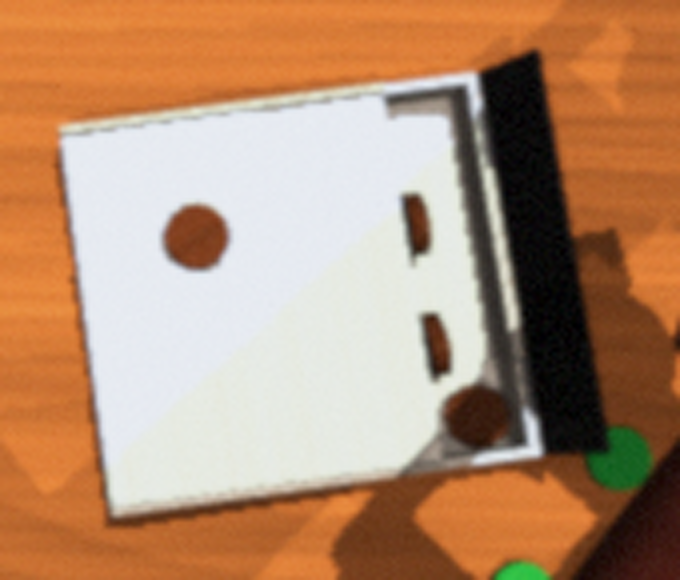

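View pics/j_s.png

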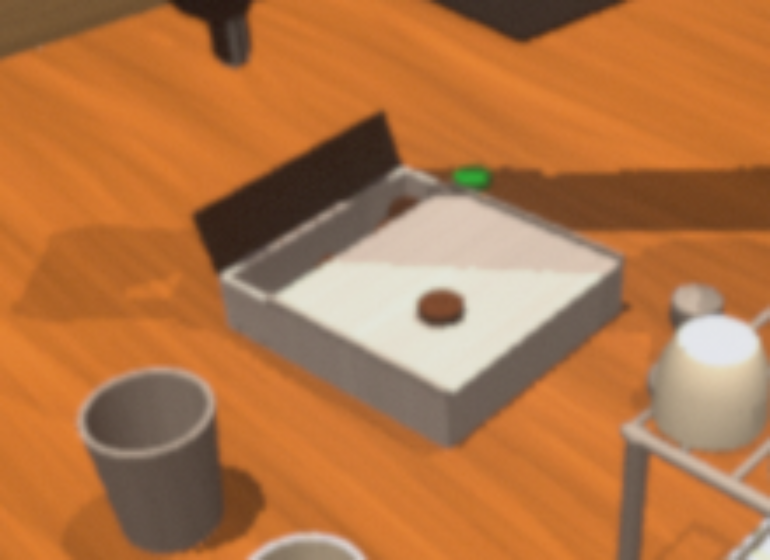

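Two tokens stand nearly on edge against the trough's plate-side wall, and the third lies flat. That satisfies the step, since a 34 mm disc fits in the 40 mm depth. T2 is still on the plate. Next I'll close the lid from outside.

>>> arm_command(steps=[[[-0.01, 0.04, 0.001], [0, 0, 0], 0], [[-0.01, 0.073, 0.001], [0, 0, 0], 0], [[-0.01, 0.073, 0.001], [0, 0, 0], 0]])

```text
t: 8.0
tool_pos: [0.5054, -0.3696, 0.0716]
tool_rot: [-1.277, 1.117, -1.086]
contact_force: [-0.2, 0.2, -0.7]
opening: -0.0003
```

Run:
```python
from h import *
st();Rm=rot(0,TRAY)
for q in[(0,-.14,.08),(0,-.101,.08),(0,-.081,.072),(0,-.076,.057)]:print(go(tray(*q),Rm))
```

```text
t 8.0 tool [ 0.5054 -0.3696  0.0716] tray [-0.0042 -0.1701  0.0716] F [-0.2  0.2 -0.7] op -0.0003 q [-0.75  0.21  1.72 -0.    1.23 -0.89]
(array([-0.0302, -0.0081,  0.004 ]), array([ 0.8, -0.1, -0.7]))
(array([-0.0692, -0.0076,  0.004 ]), array([ 0.8, -0.1, -0.7]))
(array([-0.0891,  0.0006,  0.004 ]), array([ 0.8, -0.1, -0.7]))
(array([-0.0939,  0.0157,  0.0042]), array([ 0.8, -0.1, -0.7]))
```

>>> arm_command(steps=[[[-0.02, -0.008, 0.002], [0, 0, 0], 0], [[-0.035, -0.008, 0.004], [0, 0, 0], 0], [[-0.048, -0.008, 0.004], [0, 0, 0], 0], [[-0.06, -0.008, 0.004], [0, 0, 0], 0], [[-0.07, -0.008, 0.004], [0, 0, 0], 0]])

```text
t: 8.5
tool_pos: [0.4995, -0.299, 0.0812]
tool_rot: [-1.277, 1.115, -1.087]
contact_force: [1.3, -1.1, -0.6]
opening: 0.0
```

Run:
```python
from h import *
st();Rm=rot(0,TRAY)
p=ctrl.get_image('scene');cv2.imwrite('pics/k_s.png',cv2.resize(p['img'][80:240,110:330,::-1],None,fx=3.5,fy=3.5))
for q in[(0,-.081,.072),(0,-.076,.057),(0,-.075,.05)]:print(go(tray(*q),Rm))
```

```text
t 8.5 tool [ 0.4995 -0.299   0.0812] tray [ 0.0003 -0.0995  0.0812] F [ 1.3 -1.1 -0.6] op 0.0 q [-0.67  0.1   1.82 -0.    1.23 -0.81]
(array([-0.0169,  0.0089, -0.0001]), array([ 0.8, -0.1, -0.8]))
(array([-0.0217,  0.024 ,  0.0001]), array([ 0.8, -0.1, -0.8]))
(array([-0.0226,  0.031 ,  0.0002]), array([ 0.8, -0.1, -0.8]))
```

View pics/k_s.png

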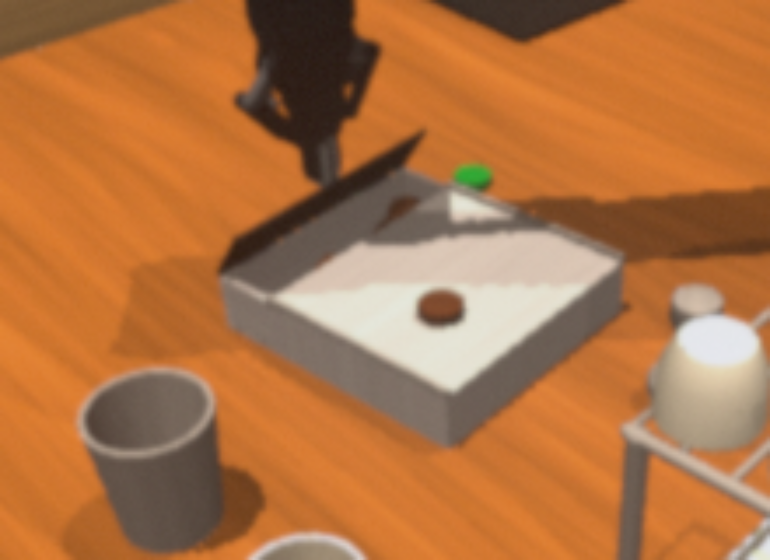

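>>> arm_command(steps=[[[-0.01, 0.002, 0], [0, 0, 0], 0], [[-0.019, 0.009, 0], [0, 0, 0], 0], [[-0.022, 0.018, 0], [0, 0, 0], 0], [[-0.024, 0.026, 0], [0, 0, 0], 0], [[-0.024, 0.032, 0], [0, 0, 0], 0]])

```text
t: 9.05
tool_pos: [0.495, -0.2726, 0.0495]
tool_rot: [-1.275, 1.119, -1.082]
contact_force: [-12.9, 12.0, 38.0]
opening: 0.0001
```

Run:
```python
from h import *
st();Rm=rot(0,TRAY)
p=ctrl.get_image('scene');cv2.imwrite('pics/l_s.png',cv2.resize(p['img'][80:240,110:330,::-1],None,fx=3.5,fy=3.5))
```

```text
t 9.05 tool [ 0.495  -0.2726  0.0495] tray [-0.0003 -0.0727  0.0495] F [-12.9  12.   38. ] op 0.0001 q [-0.64  0.11  1.88  0.    1.18 -0.78]
```

View pics/l_s.png

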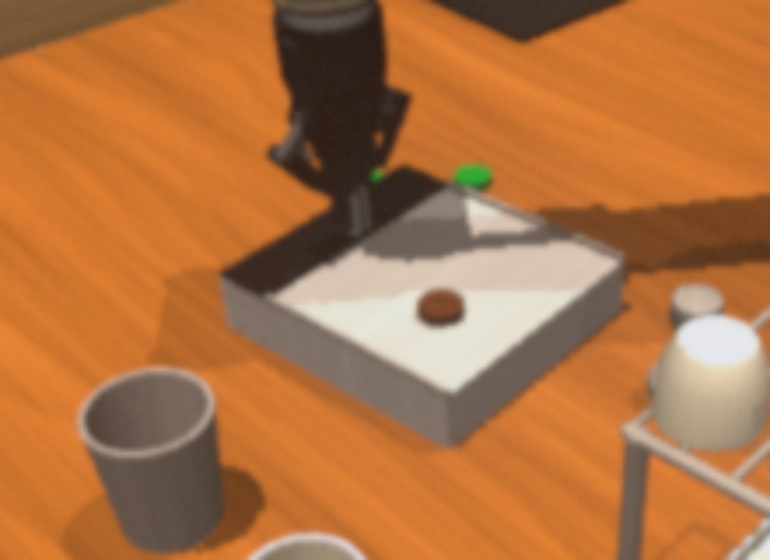

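Lid is shut, pressed down with 38 N through the fingertips. Next I'll lift and turn to the leaning orientation for T2.

>>> arm_command(steps=[[[0, -0.03, 0], [0, 0, 0], 0], [[0, -0.08, 0], [0, 0, 0], 0], [[0, -0.13, 0], [0, 0, 0], 0.3], [[0, -0.17, 0], [0, 0, 0], 0.6]])

```text
t: 9.5
tool_pos: [0.4983, -0.2758, 0.2223]
tool_rot: [-1.276, 1.119, -1.083]
contact_force: [0.4, -0.9, 0.8]
opening: 0.0287
```

```bash
cat >> h.py <<'E'
def rotL(L,yaw):
    L=np.radians(L);d=np.array([np.cos(yaw),np.sin(yaw),0]);k=np.array([0,0,1.]);l=np.cross(k,d)
    y=d*np.sin(L)-k*np.cos(L);return np.c_[np.cross(y,l),y,l]
E
python3 - <<'E'
from h import *
st()
p=ctrl.get_image('top');cv2.imwrite('pics/m_t.png',p['img'][:,:,::-1])
for t in tokens(p):print(t)
print(go([.45,-.15,.25],rotL(0,.1105)),go([.45,-.15,.25],rotL(40,.1105)))
E
```

```text
t 9.5 tool [ 0.4983 -0.2758  0.2223] tray [ 0.0025 -0.0763  0.2223] F [ 0.4 -0.9  0.8] op 0.0287 q [-0.64 -0.06  1.74  0.    1.48 -0.78]
(array([120.9, 274.3]), np.int32(407), array([ 0.6862, -0.1368,  0.056 ]))
(array([120.6, 209. ]), np.int32(144), array([0.6845, 0.    , 0.056 ]))
(array([184.3, 146.4]), np.int32(83), array([0.5475, 0.1244, 0.056 ]))
(array([188.4, 110.6]), np.int32(101), array([0.538 , 0.1969, 0.056 ]))
(array([205.2, 279.2]), np.int32(97), array([ 0.5087, -0.1479,  0.056 ]))
(array([254.2, 129.2]), np.int32(120), array([0.4058, 0.1516, 0.056 ]))
(array([-0.1341, -0.0184, -0.0321]), array([ -0. , -88. ,  -0.6])) (array([-0.1341, -0.0184, -0.0321]), array([ 30.6, -84.1, -32.3]))
```

View pics/m_t.png

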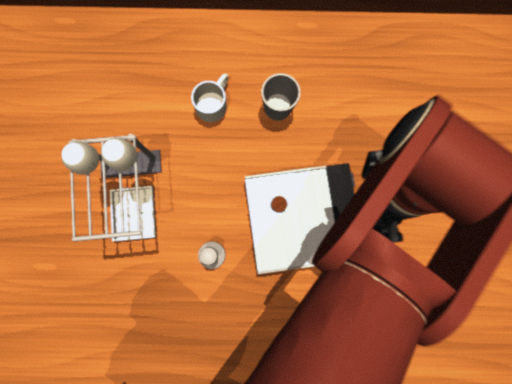

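The top view shows the lid flush as a black band at col ~340, T2 still at (204,279), and the cup, jug and tamper unmoved.

>>> arm_command(steps=[[[-0.13, -0.02, -0.03], [30.6, -84, -32.3], 0.55], [[-0.13, -0.02, -0.03], [30.6, -84, -32.3], 0.55], [[-0.13, -0.02, -0.03], [30.6, -84, -32.3], 0.55], [[-0.13, -0.02, -0.03], [30.6, -84, -32.3], 0.55], [[-0.13, -0.02, -0.03], [30.6, -84, -32.3], 0.55]])

```text
t: 10.05
tool_pos: [0.4528, -0.1528, 0.2513]
tool_rot: [-1.457, 0.316, -0.843]
contact_force: [0.9, -0.2, 0.4]
opening: 0.0468
```

Run:
```python
from h import *
st()
print(go([.47,-.15,.2],rotL(40,.1105)))
```

```text
t 10.05 tool [ 0.4528 -0.1528  0.2513] tray [-0.0245  0.052   0.2513] F [ 0.9 -0.2  0.4] op 0.0468 q [-0.52 -0.58  2.12  0.07  1.27 -1.35]
(array([-0.0052,  0.0535,  0.0066]), array([ 16.7, -45.9, -18. ]))
```

>>> arm_command(steps=[[[-0.005, 0.02, 0.007], [16.7, -45.9, -18], 0.55], [[-0.005, 0.03, 0.007], [16.7, -45.9, -18], 0.55], [[-0.005, 0.03, 0.007], [16.7, -45.9, -18], 0.55], [[-0.005, 0.03, 0.007], [16.7, -45.9, -18], 0.55], [[-0.005, 0.03, 0.007], [16.7, -45.9, -18], 0.55]])

```text
t: 10.55
tool_pos: [0.4629, -0.1471, 0.2211]
tool_rot: [-1.477, -0.457, -0.535]
contact_force: [-0.1, 0.4, 0.4]
opening: 0.047
```

Run:
```python
from h import *
st()
print(go([.48,-.15,.16],rotL(40,.1105)))
```

```text
t 10.55 tool [ 0.4629 -0.1471  0.2211] tray [-0.0136  0.0562  0.2211] F [-0.1  0.4  0.4] op 0.047 q [-0.7  -0.72  2.32  0.46  1.09 -2.34]
(array([-0.0223,  0.0593, -0.0052]), array([ 3. , -8.3, -3.4]))
```

Run:
```python
from h import *
st()
for z in(.12,.08):print(go([.519,-.1457,z],rotL(40,.1105)))
```

```text
t 10.55 tool [ 0.4629 -0.1471  0.2211] tray [-0.0136  0.0562  0.2211] F [-0.1  0.4  0.4] op 0.047 q [-0.7  -0.72  2.32  0.46  1.09 -2.34]
(array([-0.015 ,  0.1147, -0.0015]), array([ 3. , -8.3, -3.4]))
(array([-0.0387,  0.1468, -0.0034]), array([ 3. , -8.3, -3.4]))
```

>>> arm_command(steps=[[[0.0, 0.03, 0], [3, -8.3, -3.4], 0.55], [[-0.005, 0.07, 0], [3, -8.3, -3.4], 0.55], [[-0.015, 0.115, -0.002], [3, -8.3, -3.4], 0.55], [[-0.03, 0.135, -0.003], [3, -8.3, -3.4], 0.55], [[-0.039, 0.147, -0.003], [3, -8.3, -3.4], 0.55]])

```text
t: 11.05
tool_pos: [0.517, -0.1441, 0.0748]
tool_rot: [-1.458, -0.619, -0.458]
contact_force: [-0.6, 0.4, -0.3]
opening: 0.0467
```

Run:
```python
from h import *
st()
p=ctrl.get_image('wrist');cv2.imwrite('pics/n_w.png',p['img'][:,:,::-1])
print(px(p,[.5114,-.1466,.056]))
p=ctrl.get_image('scene');cv2.imwrite('pics/n_s.png',cv2.resize(p['img'][80:240,110:330,::-1],None,fx=3.5,fy=3.5))
for z in(.062,.056,.053):print(go([.519,-.1457,z],rotL(40,.1105)))
```

```text
t 11.05 tool [ 0.517  -0.1441  0.0748] tray [0.0404 0.0513 0.0748] F [-0.6  0.4 -0.3] op 0.0467 q [-0.65 -0.33  2.35  0.73  0.72 -2.79]
[213.79923951 256.12364324]
(array([-0.0065,  0.0113, -0.0023]), array([-0.2, -0.2, -0.3]))
(array([-0.0104,  0.016 , -0.0023]), array([-0.2, -0.2, -0.3]))
(array([-0.0123,  0.0183, -0.0023]), array([-0.2, -0.2, -0.3]))
```

View pics/n_w.png

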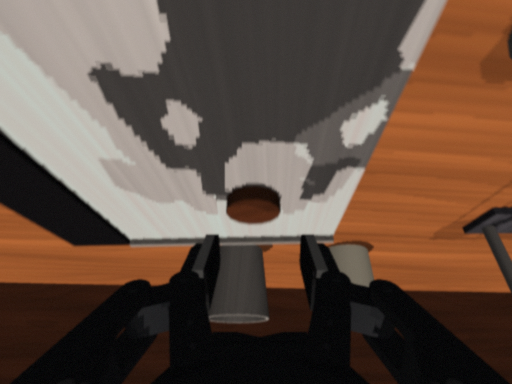

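View pics/n_s.png

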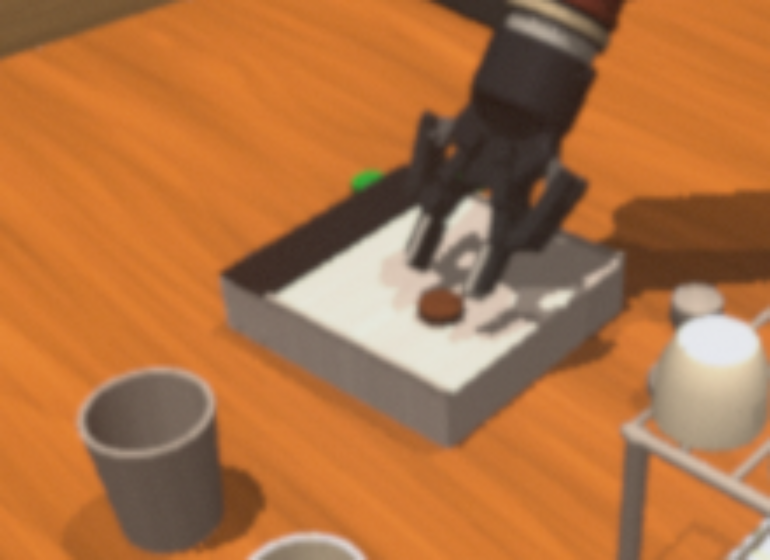

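Run:
```python
from h import *
st();o=ctrl.get_obs()
Rm=R.from_rotvec(o['tool_rot']).as_matrix()
p=ctrl.get_image('scene');w=ctrl.get_image('wrist')
print('token',px(p,[.5114,-.1466,.056]),tokens(p)[:0])
for r in (0,.005,.01,.015):
  for s in(-1,1):
    X=o['tool_pos']-Rm[:,1]*r+s*Rm[:,2]*.0235
    print(r,s,px(p,X).round(1),'crop',((px(p,X)[::-1]-[110,80])*3.5).round(0),px(w,X).round(0))
cv2.imwrite('pics/o_s.png',cv2.resize(p['img'][130:190,200:290,::-1],None,fx=8,fy=8))
```

```text
t 11.15 tool [ 0.5166 -0.1437  0.0749] tray [0.04   0.0516 0.0749] F [-0.1  0.7 -0.4] op 0.0469 q [-0.65 -0.33  2.35  0.73  0.72 -2.79]
token [165.87063894 236.99989001] []
0 -1 [157.2 228.8] crop [416. 270.] [242. 222.]
0 1 [164.5 243. ] crop [466. 296.] [242. 301.]
0.005 -1 [155.3 229.6] crop [419. 264.] [246. 221.]
0.005 1 [162.6 243.9] crop [469. 289.] [246. 302.]
0.01 -1 [153.4 230.5] crop [422. 257.] [251. 219.]
0.01 1 [160.7 244.8] crop [472. 282.] [251. 303.]
0.015 -1 [151.5 231.3] crop [425. 250.] [256. 218.]
0.015 1 [158.7 245.6] crop [475. 276.] [256. 304.]
```

View pics/o_s.png

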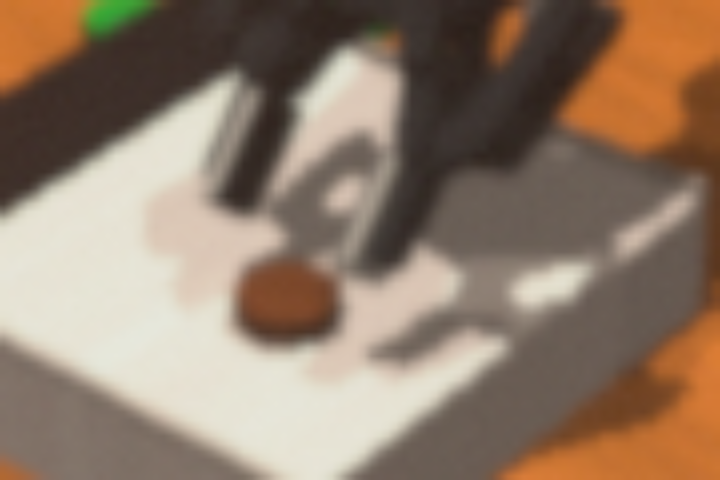

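Run:
```python
from h import *
for z in(.066,.058,.0515):print(go([.5223,-.1454,z],rotL(40,.1105)))
```

```text
(array([-0.0058,  0.0125, -0.0005]), array([-0. , -0.1, -0. ]))
(array([-0.0109,  0.0186, -0.0005]), array([-0. , -0.1, -0. ]))
(array([-0.0151,  0.0236, -0.0005]), array([-0. , -0.1, -0. ]))
```

>>> arm_command(steps=[[[-0.001, 0.006, -0.001], [0, 0, 0], 0.55], [[-0.006, 0.0125, -0.0015], [0, 0, 0], 0.55], [[-0.011, 0.0185, -0.0015], [0, 0, 0], 0.55], [[-0.0135, 0.022, -0.0015], [0, 0, 0], 0.55], [[-0.0135, 0.022, -0.0015], [0, 0, 0], 0.55]])

```text
t: 11.75
tool_pos: [0.522, -0.1459, 0.0525]
tool_rot: [-1.46, -0.622, -0.46]
contact_force: [0.6, 0.7, 0.6]
opening: 0.0473
```

Run:
```python
from h import *
st()
p=ctrl.get_image('wrist');cv2.imwrite('pics/q_w.png',p['img'][:,:,::-1])
p=ctrl.get_image('scene');cv2.imwrite('pics/q_s.png',cv2.resize(p['img'][130:190,200:290,::-1],None,fx=8,fy=8))
print(go([.5223,-.1454,.0515],rotL(40,.1105)))
```

```text
t 11.75 tool [ 0.522  -0.1459  0.0525] tray [0.045  0.0487 0.0525] F [0.6 0.7 0.6] op 0.0473 q [-0.65 -0.26  2.34  0.79  0.67 -2.86]
(array([-0.0014,  0.0015,  0.001 ]), array([-0. , -0.1, -0. ]))
```

View pics/q_w.png

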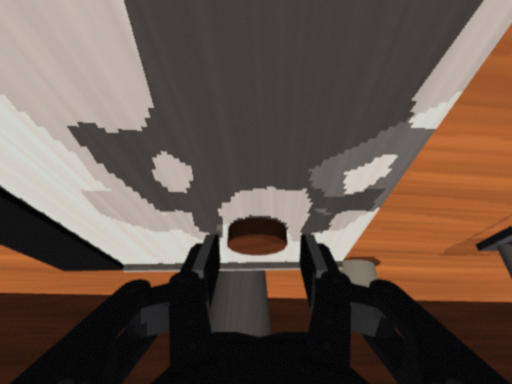

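View pics/q_s.png

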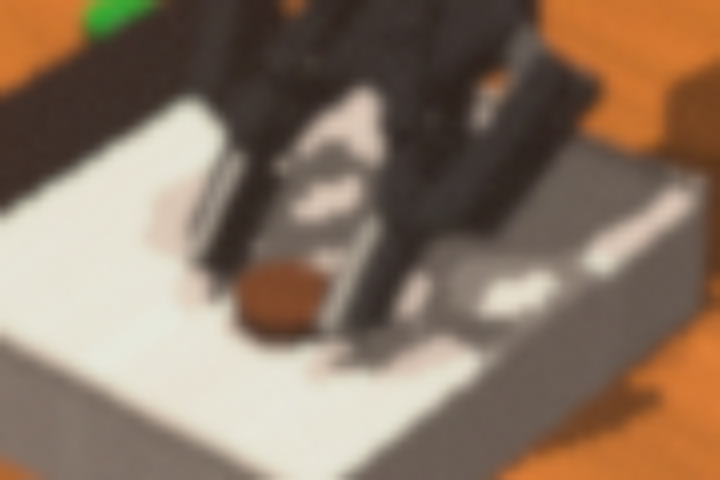

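>>> arm_command(steps=[[[-0.0005, 0.001, 0.0], [0, 0, 0], 0.35], [[-0.0005, 0.001, 0.0], [0, 0, 0], 0.35], [[-0.0005, 0.001, 0.0], [0, 0, 0], 0.35], [[-0.0005, 0.001, 0.0], [0, 0, 0], 0.35]], force=25)

```text
t: 12.25
tool_pos: [0.5233, -0.1467, 0.0532]
tool_rot: [-1.461, -0.625, -0.462]
contact_force: [0.7, -0.2, 2.4]
opening: 0.0324
```

Run:
```python
from h import *
st()
p=ctrl.get_image('wrist');cv2.imwrite('pics/r_w.png',p['img'][:,:,::-1])
```

```text
t 12.25 tool [ 0.5233 -0.1467  0.0532] tray [0.0462 0.0478 0.0532] F [ 0.7 -0.2  2.4] op 0.0324 q [-0.64 -0.26  2.34  0.79  0.67 -2.86]
```

View pics/r_w.png

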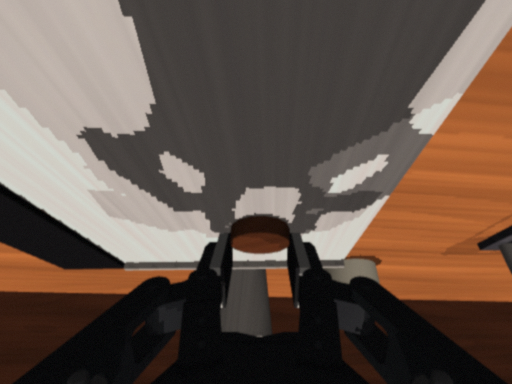

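>>> arm_command(steps=[[[-0.0, 0.0, 0.0], [0, 0, 0], 0.2], [[0, 0, 0], [0, 0, 0], 0.2], [[0.006, -0.008, 0.0], [0, 0, 0], 0.2], [[0.02, -0.023, 0.0], [0, 0, 0], 0.2], [[0.038, -0.046, 0.0], [0, 0, 0], 0.2]], force=30)

```text
t: 12.8
tool_pos: [0.5213, -0.1458, 0.1114]
tool_rot: [-1.459, -0.62, -0.459]
contact_force: [-0.5, -0.3, -0.3]
opening: 0.032
```

Run:
```python
from h import *
st()
p=ctrl.get_image('wrist');cv2.imwrite('pics/s_w.png',p['img'][:,:,::-1])
p=ctrl.get_image('scene');cv2.imwrite('pics/s_s.png',cv2.resize(p['img'][80:240,110:330,::-1],None,fx=3.5,fy=3.5))
print(go([.40,-.08,.25],rotL(40,.1105)))
```

```text
t 12.8 tool [ 0.5213 -0.1458  0.1114] tray [0.0444 0.0489 0.1114] F [-0.5 -0.3 -0.3] op 0.032 q [-0.65 -0.39  2.32  0.67  0.79 -2.71]
(array([-0.0033, -0.1763,  0.0808]), array([0.3, 0.1, 0.4]))
```

View pics/s_w.png

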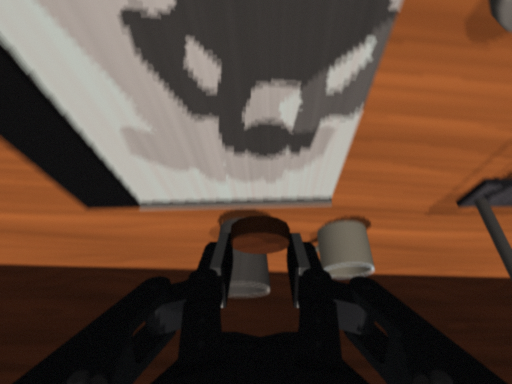

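View pics/s_s.png

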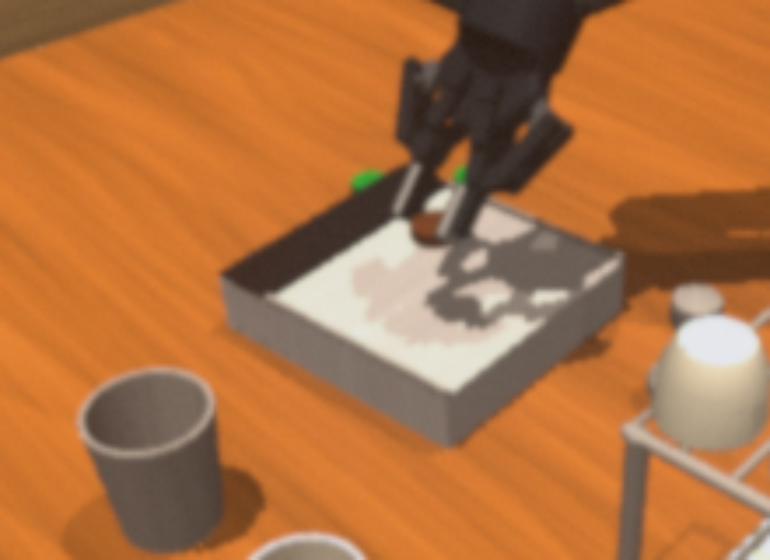

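```bash
cat >> h.py <<'E'
def rk(x,y,z):return (RACK@[x,y,z,1])[:3]
RL=rotL(40,.1105)
E
python3 - <<'E'
from h import *
for q in ([.5,-.12,.15],[.475,-.05,.16],rk(-.095,-.10,.14),rk(-.095,-.06,.12)):print(np.round(q,3),go(q,RL))
E
```

```text
[ 0.5  -0.12  0.15] (array([ 0.0041, -0.0383,  0.0308]), array([0.3, 0.1, 0.4]))
[ 0.475 -0.05   0.16 ] (array([-0.0023, -0.0574,  0.103 ]), array([0.3, 0.1, 0.4]))
[0.438 0.053 0.14 ] (array([-0.0347, -0.0594,  0.2097]), array([0.3, 0.1, 0.4]))
[0.433 0.093 0.12 ] (array([-0.0476, -0.0444,  0.2498]), array([0.3, 0.1, 0.4]))
```

>>> arm_command(steps=[[[0.004, -0.03, 0.01], [0, 0, 0], 0.2], [[0.004, -0.045, 0.04], [0, 0, 0], 0.2], [[0.0, -0.055, 0.075], [0, 0, 0], 0.2], [[-0.002, -0.058, 0.103], [0, 0, 0], 0.2], [[-0.002, -0.058, 0.103], [0, 0, 0], 0.2]])

```text
t: 13.4
tool_pos: [0.4739, -0.0474, 0.16]
tool_rot: [-1.464, -0.634, -0.463]
contact_force: [-0.5, 0.6, -0.0]
opening: 0.032
```

Run:
```python
from h import *
st()
for q in (rk(-.095,-.10,.14),rk(-.095,-.06,.12)):print(np.round(q,3),go(q,RL))
p=ctrl.get_image('wrist');cv2.imwrite('pics/t_w.png',p['img'][:,:,::-1])
```

```text
t 13.4 tool [ 0.4739 -0.0474  0.16  ] tray [0.0119 0.1532 0.16  ] F [-0.5  0.6 -0. ] op 0.032 q [-0.47 -0.79  2.48  0.47  0.89 -2.35]
[0.438 0.053 0.14 ] (array([-0.0314, -0.0012,  0.1041]), array([0.2, 0.3, 0.4]))
[0.433 0.093 0.12 ] (array([-0.0442,  0.0139,  0.1442]), array([0.2, 0.3, 0.4]))
```

View pics/t_w.png

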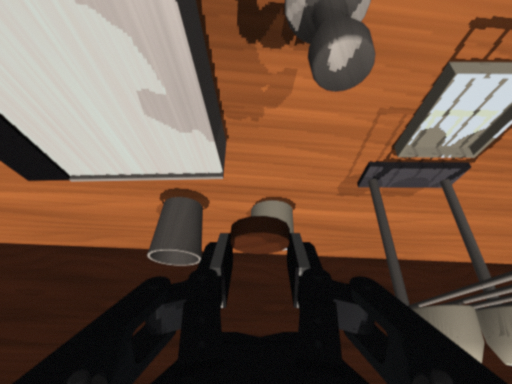

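```bash
cat > kin.py <<'E'
from h import *
from scipy.optimize import least_squares
D=[([-1.443,.053,1.613,0,1.476,-.119],[.1527,-.606,.2313]),([-1.08,-.24,1.91,0,1.47,-.51],[.3006,-.4029,.2164]),
([-.59,-.22,2.0,0,1.36,-.74],[.4436,-.2075,.1531]),([-.57,-.08,2.07,0,1.16,-.72],[.4464,-.1981,.0488]),
([-.76,.15,1.65,0,1.35,-.91],[.5109,-.3851,.1534]),([-.39,-.18,2.16,0,1.17,-.54],[.4378,-.0995,.0485]),
([-.64,-.06,1.74,0,1.48,-.78],[.4983,-.2758,.2223]),([-.52,-.58,2.12,.07,1.27,-1.35],[.4528,-.1528,.2513]),
([-.7,-.72,2.32,.46,1.09,-2.34],[.4629,-.1471,.2211]),([-.65,-.33,2.35,.73,.72,-2.79],[.517,-.1441,.0748]),
([-.65,-.26,2.34,.79,.67,-2.86],[.522,-.1459,.0525]),([-.65,-.39,2.32,.67,.79,-2.71],[.5213,-.1458,.1114]),
([-.47,-.79,2.48,.47,.89,-2.35],[.4739,-.0474,.16]),([-.6,.15,1.83,0,1.16,-.74],[.5243,-.2662,.0505])]
def fk(q,P):
    h,a,b,L,e,s,g=P;E=R.from_euler
    T=E('z',q[0]);p=T.apply([s,0,h]);T=T*E('y',q[1]);p=p+T.apply([0,0,a]);T=T*E('y',q[2]);p=p+T.apply([e,0,b])
    T=T*E('z',q[3]*SG[0]);T=T*E('y',q[4]);p=p+T.apply([g,0,L]);T=T*E('z',q[5]*SG[1]);return p,T
best=None
for s0 in(1,-1):
    SG=[s0,1]
    f=lambda P:np.concatenate([fk(q,P)[0]-x for q,x in D]+[[.02*P[6]]])
    r=least_squares(f,[.3,.4,.4,.2,0,0,0])
    if best is None or r.cost<best[0].cost:best=(r,s0)
P=best[0].x;SG=[best[1],1]
# tool rotation: fixed offset; determine sign & const
rots=[(D[0][0],[-.2592,2.0923,-2.088]),(D[12][0],[-1.464,-.634,-.463]),(D[11][0],[-1.459,-.62,-.459])]
bb=None
for s1 in(1,-1):
    SG[1]=s1;C=[fk(q,P)[1].inv()*R.from_rotvec(v) for q,v in rots]
    er=max((C[0].inv()*c).magnitude() for c in C)
    if bb is None or er<bb[0]:bb=(er,s1,C[0])
SG[1]=bb[1];CO=bb[2]
LO=np.array([-3.01,-1.01,.06,-1.02,.09,-3.14]);HI=np.array([3.01,2.22,2.58,4.17,2.62,3.14])
def ik(pos,Rm,q0):
    def f(q):
        p,T=fk(q,P);return np.r_[(p-pos)*5,(R.from_matrix(Rm).inv()*T*CO).as_rotvec()]
    r=least_squares(f,np.clip(q0,LO+.01,HI-.01),bounds=(LO,HI));return r.x.round(2),np.abs(r.fun).max().round(4)
if __name__=='__main__':
    print(P.round(4),SG,best[0].fun.round(3).tolist(),bb[0])
    q=ctrl.get_obs()['q']
    for L in(35,40,45):
      for yw in(-.2,.11,.32,.6,.9,1.2):
        print(L,yw)
        for w in((-.095,-.1,.14),(-.095,0,.085),(-.038,0,.0135)):
            print('  ',w,*ik(rk(*w),rotL(L,yw),q))
E
python3 kin.py
```

```text
[ 0.3217  0.5162  0.6766  0.3865  0.1449 -0.005   0.0496] [1, 1] [-0.072, -0.021, 0.011, -0.073, -0.022, 0.009, -0.057, -0.051, 0.004, -0.059, -0.05, -0.006, -0.043, -0.059, -0.002, -0.056, -0.057, -0.007, -0.046, -0.061, 0.011, -0.03, -0.058, -0.002, -0.013, -0.02, -0.007, 0.009, -0.011, 0.003, 0.015, -0.014, 0.008, 0.007, -0.015, 0.004, -0.004, -0.023, -0.017, -0.04, -0.065, -0.007, 0.001] 0.004418295113496446
35 -0.2
   (-0.095, -0.1, 0.14) [ 0.46 -0.81  2.46 -0.42  1.02 -0.78] 0.0
   (-0.095, 0, 0.085) [ 0.81 -0.51  2.42 -0.63  0.97 -0.27] 0.0
   (-0.038, 0, 0.0135) [ 0.73 -0.2   2.36 -0.75  0.74 -0.14] 0.0
35 0.11
   (-0.095, -0.1, 0.14) [ 0.13 -0.92  2.5  -0.01  0.95 -1.55] 0.0
   (-0.095, 0, 0.085) [ 0.6  -0.72  2.51 -0.37  0.84 -0.9 ] 0.0
   (-0.038, 0, 0.0135) [ 0.54 -0.36  2.44 -0.47  0.55 -0.81] 0.0
35 0.32
   (-0.095, -0.1, 0.14) [-0.11 -0.87  2.48  0.29  0.98 -2.1 ] 0.0
   (-0.095, 0, 0.085) [ 0.37 -0.79  2.53 -0.04  0.79 -1.51] 0.0
   (-0.038, 0, 0.0135) [ 0.31 -0.41  2.45  0.01  0.49 -1.59] 0.0
35 0.6
   (-0.095, -0.1, 0.14) [-0.32 -0.69  2.42  0.55  1.08 -2.67] 0.0
  
[... 2333 characters left out ...]
0.0864
   (-0.038, 0, 0.0135) [ 0.3  -0.5   2.57  0.05  0.28 -1.64] 0.0
45 0.6
   (-0.095, -0.1, 0.14) [-0.52 -0.72  2.52  0.8   1.1  -2.97] 0.0
   (-0.095, 0, 0.085) [-0.12 -0.74  2.58  0.69  0.84 -2.65] 0.0349
   (-0.038, 0, 0.0135) [-0.12 -0.31  2.53  1.08  0.55 -3.14] 0.0059
45 0.9
   (-0.095, -0.1, 0.14) [-0.48 -0.51  2.37  0.74  1.2  -3.14] 0.083
   (-0.095, 0, 0.085) [-0.27 -0.51  2.49  0.84  0.99 -3.14] 0.0323
   (-0.038, 0, 0.0135) [-0.14 -0.2   2.38  0.86  0.75 -3.14] 0.1128
45 1.2
   (-0.095, -0.1, 0.14) [-0.36 -0.36  2.23  0.61  1.28 -3.14] 0.2038
   (-0.095, 0, 0.085) [-0.17 -0.36  2.34  0.69  1.09 -3.14] 0.1583
   (-0.038, 0, 0.0135) [-0.09 -0.09  2.23  0.69  0.92 -3.14] 0.2207
```

```bash
sed -i 's/h,a,b,L,e,s,g=P/h,a,b,L,e,s,g,w,v=P/; s/T.apply(\[e,0,b\])/T.apply([e,w,b])/; s/T.apply(\[g,0,L\])/T.apply([g,v,L])/; s/\[\[.02\*P\[6\]\]\]/[[.02*P[6],.02*P[8]]]/; s/,\[.3,.4,.4,.2,0,0,0\]/,[.3,.4,.4,.2,0,0,0,.07,0]/' kin.py; python3 kin.py
```

```text
[ 0.2416  0.4258  0.6082  0.2815  0.0965 -0.0022 -0.0037  0.0809 -0.0062] [1, 1] [0.0, 0.0, 0.0, -0.001, 0.0, 0.001, 0.0, 0.0, 0.002, -0.001, 0.001, 0.0, -0.0, 0.003, -0.004, -0.0, 0.0, -0.0, -0.001, -0.002, 0.001, 0.002, 0.0, 0.004, -0.0, -0.0, -0.002, -0.001, 0.001, -0.001, 0.001, -0.002, 0.002, -0.0, -0.001, 0.001, -0.0, 0.001, -0.003, 0.001, -0.003, 0.0, -0.0, -0.0] 0.004418295113496446
35 -0.2
   (-0.095, -0.1, 0.14) [ 0.03 -0.83  2.51 -0.17  0.87 -1.27] 0.0
   (-0.095, 0, 0.085) [ 0.36 -0.57  2.47 -0.46  0.76 -0.75] 0.0
   (-0.038, 0, 0.0135) [ 0.32 -0.2   2.36 -0.62  0.52 -0.58] 0.0
35 0.11
   (-0.095, -0.1, 0.14) [-0.14 -0.89  2.53  0.19  0.91 -1.89] 0.0
   (-0.095, 0, 0.085) [ 0.21 -0.7   2.54 -0.09  0.69 -1.42] 0.0
   (-0.038, 0, 0.0135) [ 0.2  -0.28  2.42 -0.12  0.39 -1.39] 0.0
35 0.32
   (-0.095, -0.1, 0.14) [-0.26 -0.87  2.52  0.38  0.99 -2.28] 0.0
   (-0.095, 0, 0.085) [ 0.1  -0.73  2.55  0.19  0.73 -1.9 ] 0.0
   (-0.038, 0, 0.0135) [ 0.1  -0.3   2.43  0.31  0.43 -2.03] 0.0
35 0.6
   (-0.095, -0.1, 0.14) [-0.37 -0.76  2.46  0.55  1.13 -2.71] 0.0
   (-0.095, 0, 0.085) [-
[... 2312 characters left out ...]
.95] 0.0804
   (-0.038, 0, 0.0135) [ 0.07 -0.33  2.52  0.77  0.25 -2.5 ] 0.0
45 0.6
   (-0.095, -0.1, 0.14) [-0.49 -0.85  2.56  0.76  1.13 -2.89] 0.0
   (-0.095, 0, 0.085) [-0.12 -0.72  2.58  0.69  0.83 -2.67] 0.0425
   (-0.038, 0, 0.0135) [-0.09 -0.29  2.48  1.05  0.55 -3.08] 0.0
45 0.9
   (-0.095, -0.1, 0.14) [-0.51 -0.64  2.43  0.77  1.28 -3.14] 0.0402
   (-0.095, 0, 0.085) [-0.26 -0.6   2.53  0.86  1.04 -3.13] 0.0
   (-0.038, 0, 0.0135) [-0.14 -0.22  2.38  0.88  0.78 -3.14] 0.0882
45 1.2
   (-0.095, -0.1, 0.14) [-0.42 -0.49  2.29  0.64  1.37 -3.14] 0.1796
   (-0.095, 0, 0.085) [-0.21 -0.47  2.4   0.72  1.15 -3.14] 0.1181
   (-0.038, 0, 0.0135) [-0.12 -0.12  2.25  0.71  0.96 -3.14] 0.1938
```

Run:
```python
from kin import *
q=ctrl.get_obs()['q']
for L in(37,40):
  for yw in(0,.11,.25):
    print(L,yw)
    for w in((-.062,-.16,.13),(-.062,-.11,.11),(-.062,-.08,.07),(-.062,0,.065),(-.05,0,.04),(-.038,0,.0135)):
        print('  ',w,*ik(rk(*w),rotL(L,yw),q))
p=ctrl.get_image('top')
print('tamper top',at(p,(253,208.5),.085))
```

```text
37 0
   (-0.062, -0.16, 0.13) [-0.25 -0.72  2.48  0.22  0.77 -1.94] 0.0
   (-0.062, -0.11, 0.11) [-0.09 -0.7   2.5   0.09  0.7  -1.72] 0.0
   (-0.062, -0.08, 0.07) [ 0.   -0.59  2.52 -0.    0.57 -1.56] 0.0
   (-0.062, 0, 0.065) [ 0.26 -0.49  2.47 -0.3   0.55 -1.11] 0.0
   (-0.05, 0, 0.04) [ 0.25 -0.38  2.45 -0.34  0.46 -1.06] 0.0
   (-0.038, 0, 0.0135) [ 0.25 -0.26  2.42 -0.41  0.38 -0.99] 0.0
37 0.11
   (-0.062, -0.16, 0.13) [-0.31 -0.72  2.47  0.35  0.81 -2.16] 0.0
   (-0.062, -0.11, 0.11) [-0.16 -0.7   2.5   0.24  0.73 -1.97] 0.0
   (-0.062, -0.08, 0.07) [-0.06 -0.61  2.53  0.18  0.59 -1.85] 0.0
   (-0.062, 0, 0.065) [ 0.2  -0.52  2.49 -0.11  0.53 -1.4 ] 0.0
   (-0.05, 0, 0.04) [ 0.2  -0.41  2.47 -0.12  0.44 -1.39] 0.0
   (-0.038, 0, 0.0135) [ 0.2  -0.29  2.44 -0.15  0.35 -1.36] 0.0
37 0.25
   (-0.062, -0.16, 0.13) [-0.38 -0.69  2.46  0.48  0.89 -2.42] 0.0
   (-0.062, -0.11, 0.11) [-0.23 -0.69  2.5   0.4   0.79 -2.26] 0.0
   (-0.062, -0.08, 0.07) [-0.13 -0.61  2.52  0.38  0.65 -2.19] 0.0
   (-0.062, 0, 0.065) [ 0.13 -0.54  2.5   0.14  0.55 -1.79] 0.0
   (-0.05, 0, 0.04) [ 0.13 -0.
[... 642 characters left out ...]
.062, -0.08, 0.07) [-0.06 -0.64  2.56  0.22  0.54 -1.89] 0.0
   (-0.062, 0, 0.065) [ 0.21 -0.54  2.52 -0.13  0.47 -1.38] 0.0
   (-0.05, 0, 0.04) [ 0.2  -0.42  2.5  -0.16  0.38 -1.35] 0.0
   (-0.038, 0, 0.0135) [ 0.2  -0.29  2.47 -0.2   0.28 -1.31] 0.0
40 0.25
   (-0.062, -0.16, 0.13) [-0.4  -0.72  2.49  0.54  0.86 -2.48] 0.0
   (-0.062, -0.11, 0.11) [-0.25 -0.73  2.53  0.46  0.76 -2.31] 0.0
   (-0.062, -0.08, 0.07) [-0.15 -0.64  2.56  0.45  0.61 -2.26] 0.0
   (-0.062, 0, 0.065) [ 0.13 -0.57  2.53  0.17  0.49 -1.82] 0.0
   (-0.05, 0, 0.04) [ 0.13 -0.45  2.51  0.21  0.39 -1.86] 0.0
   (-0.038, 0, 0.0135) [ 0.13 -0.31  2.47  0.28  0.3  -1.93] 0.0
tamper top [ 0.41100054 -0.00974046  0.085     ]
```

Run:
```python
from kin import *
st();q=ctrl.get_obs()['q']
for w in((-.055,-.13,.12),(-.058,-.10,.085),(-.060,-.085,.065),(-.064,-.03,.06),(-.064,0,.055)):
    print(w,*ik(rk(*w),RL,q),*go(rk(*w),RL))
```

```text
t 13.5 tool [ 0.4746 -0.0496  0.1603] tray [0.0123 0.151  0.1603] F [ 0.5 -0.9 -0.4] op 0.0322 q [-0.48 -0.79  2.47  0.47  0.89 -2.35]
(-0.055, -0.13, 0.12) [-0.22 -0.72  2.51  0.33  0.71 -2.09] 0.0 [-0.0148  0.0397  0.0764] [0.3 0.2 0.4]
(-0.058, -0.1, 0.085) [-0.13 -0.67  2.54  0.28  0.6  -1.99] 0.0 [-0.0396  0.0643  0.1066] [0.3 0.2 0.4]
(-0.06, -0.085, 0.065) [-0.08 -0.62  2.56  0.25  0.53 -1.93] 0.0 [-0.0541  0.0782  0.1217] [0.3 0.2 0.4]
(-0.064, -0.03, 0.06) [ 0.11 -0.58  2.55  0.01  0.47 -1.58] 0.0 [-0.0602  0.0791  0.1767] [0.3 0.2 0.4]
(-0.064, 0, 0.055) [ 0.21 -0.52  2.53 -0.14  0.45 -1.37] 0.0 [-0.0633  0.0828  0.2068] [0.3 0.2 0.4]
```

>>> arm_command(steps=[[[-0.007, 0.02, 0.04], [0, 0, 2], 0.2], [[-0.015, 0.04, 0.076], [0, 0, 2], 0.2], [[-0.025, 0.052, 0.092], [0, 0, 2], 0.2], [[-0.04, 0.064, 0.107], [0, 0, 2], 0.2], [[-0.04, 0.064, 0.107], [0, 0, 2], 0.2]])

```text
t: 14.0
tool_pos: [0.4711, 0.0584, 0.0801]
tool_rot: [-1.474, -0.6, -0.43]
contact_force: [-0.7, 0.5, -1.0]
opening: 0.0323
```

Run:
```python
from kin import *
st();q=ctrl.get_obs()['q']
p=ctrl.get_image('scene');cv2.imwrite('pics/u_s.png',cv2.resize(p['img'][80:300,180:450,::-1],None,fx=2.7,fy=2.7))
RL=rotL(38.5,.1105)
for w in((-.060,-.085,.065),(-.064,-.03,.06),(-.064,0,.055)):
    print(w,*ik(rk(*w),RL,q),*go(rk(*w),RL))
```

```text
t 14.0 tool [0.4711 0.0584 0.0801] tray [0.0248 0.2583 0.0801] F [-0.7  0.5 -1. ] op 0.0323 q [-0.11 -0.65  2.53  0.23  0.62 -1.94]
(-0.06, -0.085, 0.065) [-0.07 -0.6   2.54  0.22  0.55 -1.91] 0.0 [-0.011   0.0135  0.0146] [ 0.2  0.2 -0.4]
(-0.064, -0.03, 0.06) [ 0.11 -0.57  2.53  0.01  0.5  -1.58] 0.0 [-0.0171  0.0148  0.0696] [ 0.2  0.2 -0.4]
(-0.064, 0, 0.055) [ 0.21 -0.51  2.51 -0.13  0.48 -1.38] 0.0 [-0.0201  0.0186  0.0996] [ 0.2  0.2 -0.4]
```

View pics/u_s.png

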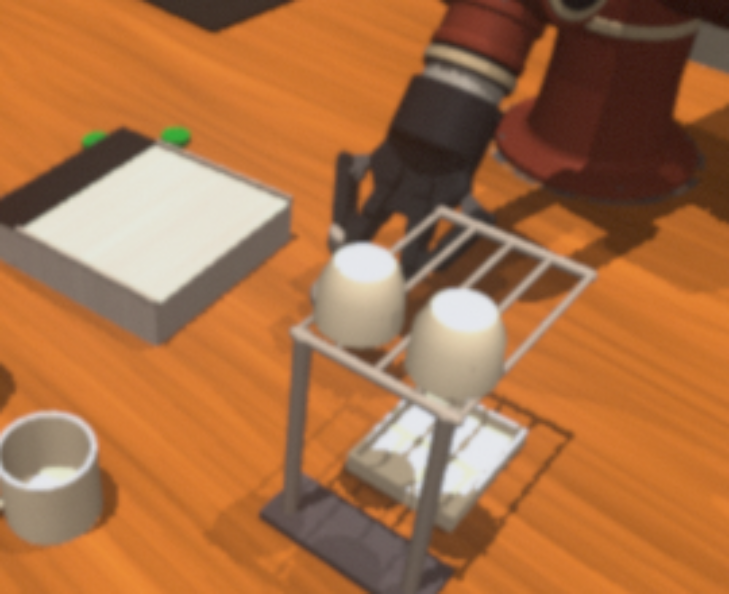

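>>> arm_command(steps=[[[-0.011, 0.0135, 0.015], [0, 0, 0], 0.2], [[-0.014, 0.014, 0.04], [0, 0, 0], 0.2], [[-0.017, 0.015, 0.07], [0, 0, 0], 0.2], [[-0.02, 0.0185, 0.1], [0, 0, 0], 0.2], [[-0.02, 0.0185, 0.1], [0, 0, 0], 0.2]])

```text
t: 14.55
tool_pos: [0.4581, 0.158, 0.0561]
tool_rot: [-1.473, -0.605, -0.432]
contact_force: [-0.6, -0.0, 0.7]
opening: 0.0322
```

Run:
```python
from kin import *
st();q=ctrl.get_obs()['q']
p=ctrl.get_image('scene');cv2.imwrite('pics/v_s.png',cv2.resize(p['img'][100:310,250:430,::-1],None,fx=2.8,fy=2.8))
p=ctrl.get_image('wrist');cv2.imwrite('pics/v_w.png',p['img'][:,:,::-1])
p=ctrl.get_image('top');cv2.imwrite('pics/v_t.png',cv2.resize(p['img'][120:300,50:260,::-1],None,fx=3,fy=3))
RL=rotL(38.5,.1105)
for w in((-.05,0,.035),(-.04,0,.018),(-.04,0,.0145)):
    print(w,*ik(rk(*w),RL,q),*go(rk(*w),RL))
```

```text
t 14.55 tool [0.4581 0.158  0.0561] tray [0.0265 0.3587 0.0561] F [-0.6 -0.   0.7] op 0.0322 q [ 0.22 -0.51  2.5  -0.14  0.5  -1.36]
(-0.05, 0, 0.035) [ 0.2  -0.4   2.48 -0.14  0.39 -1.37] 0.0 [-0.0029  0.0246  0.0008] [ 0.3  0.1 -0.3]
(-0.04, 0, 0.018) [ 0.2  -0.31  2.46 -0.17  0.33 -1.34] 0.0 [-0.0056  0.0442  0.0009] [ 0.3  0.1 -0.3]
(-0.04, 0, 0.0145) [ 0.2  -0.3   2.46 -0.17  0.32 -1.34] 0.0 [-0.0077  0.0469  0.001 ] [ 0.3  0.1 -0.3]
```

View pics/v_s.png

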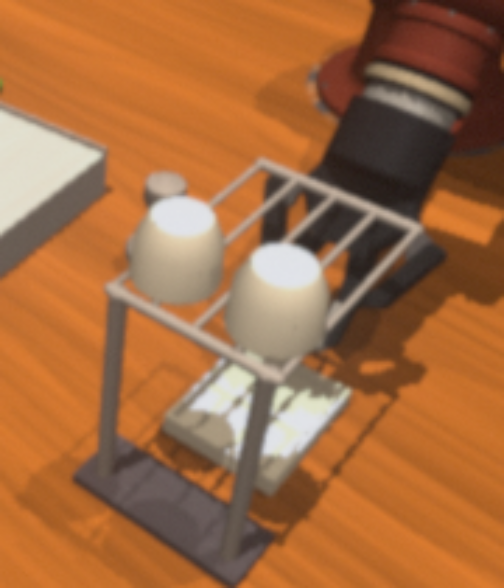

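View pics/v_w.png

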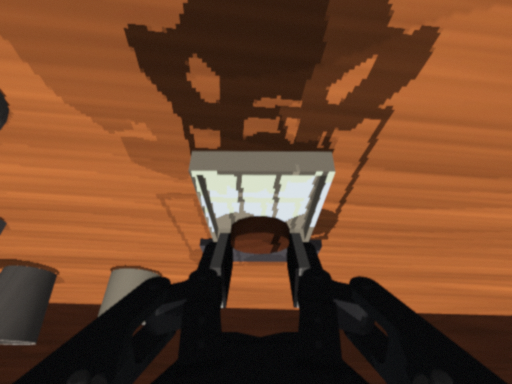

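View pics/v_t.png

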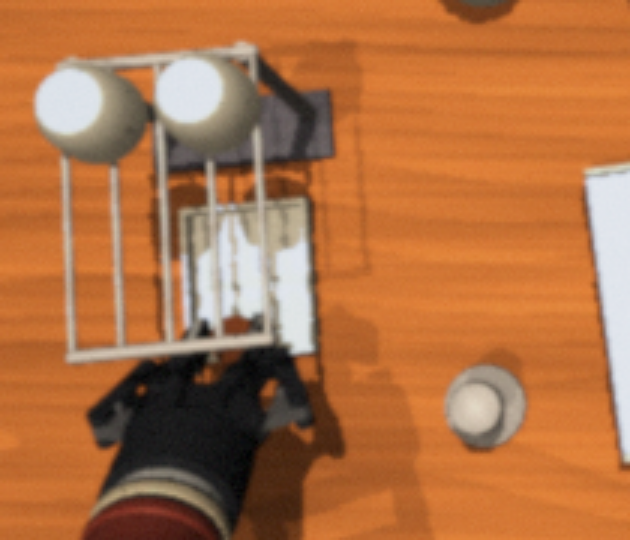

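>>> arm_command(steps=[[[-0.002, 0.015, 0.001], [0, 0, 0], 0.2], [[-0.003, 0.0245, 0.001], [0, 0, 0], 0.2], [[-0.0045, 0.036, 0.001], [0, 0, 0], 0.2], [[-0.0056, 0.043, 0.001], [0, 0, 0], 0.2], [[-0.0056, 0.043, 0.001], [0, 0, 0], 0.2]])

```text
t: 15.2
tool_pos: [0.4812, 0.1565, 0.0186]
tool_rot: [-1.477, -0.599, -0.438]
contact_force: [0.0, -0.3, -0.7]
opening: 0.0319
```

Run:
```python
from h import *
st()
p=ctrl.get_image('wrist');cv2.imwrite('pics/w_w.png',p['img'][:,:,::-1])
p=ctrl.get_image('scene');cv2.imwrite('pics/w_s.png',cv2.resize(p['img'][170:290,280:400,::-1],None,fx=5,fy=5))
RL=rotL(38.5,.1105)
for w in((-.04,0,.0145),):print(w,*go(rk(*w),RL))
```

```text
t 15.2 tool [0.4812 0.1565 0.0186] tray [0.0491 0.3539 0.0186] F [ 0.  -0.3 -0.7] op 0.0319 q [ 0.2  -0.32  2.45 -0.19  0.36 -1.32]
(-0.04, 0, 0.0145) [-0.003   0.004   0.0014] [ 0.4  0.  -0.3]
```

View pics/w_w.png

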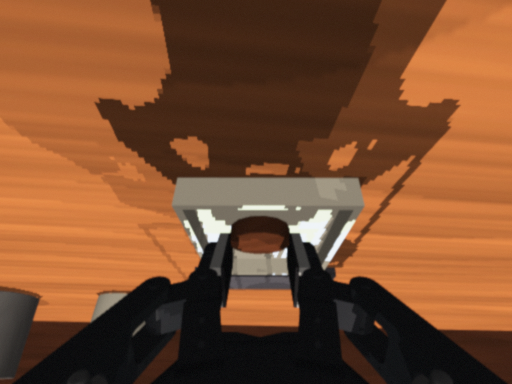

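View pics/w_s.png

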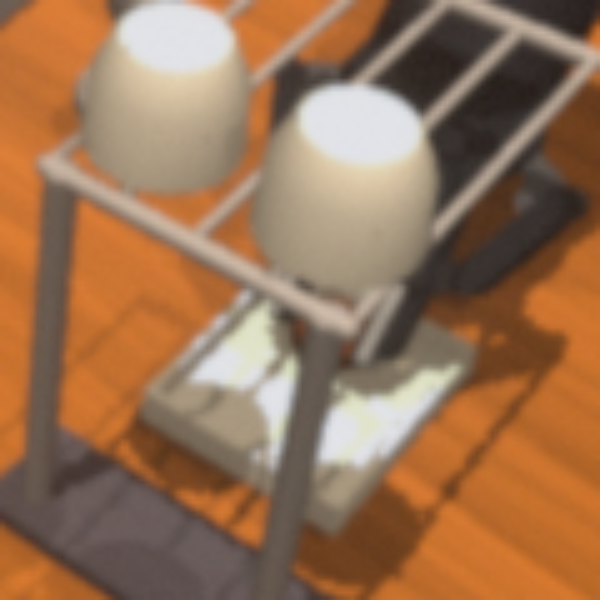

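>>> arm_command(steps=[[[-0.0025, 0.004, 0.001], [0, 0, 0], 0.2], [[-0.0025, 0.004, 0.001], [0, 0, 0], 0.2], [[-0.0025, 0.004, 0.001], [0, 0, 0], 0.48], [[-0.0025, 0.004, 0.001], [0, 0, 0], 0.48], [[-0.0025, 0.004, 0.001], [0, 0, 0], 0.48]])

```text
t: 15.8
tool_pos: [0.4817, 0.1584, 0.015]
tool_rot: [-1.475, -0.601, -0.438]
contact_force: [0.1, -0.4, -0.6]
opening: 0.041
```

Run:
```python
from h import *
st()
p=ctrl.get_image('wrist');cv2.imwrite('pics/x_w.png',p['img'][:,:,::-1])
RL=rotL(38.5,.1105)
for w in((-.05,0,.04),(-.064,0,.06)):print(w,*go(rk(*w),RL))
```

```text
t 15.8 tool [0.4817 0.1584 0.015 ] tray [0.0499 0.3556 0.015 ] F [ 0.1 -0.4 -0.6] op 0.041 q [ 0.21 -0.31  2.45 -0.2   0.34 -1.31]
(-0.05, 0, 0.04) [ 0.0073 -0.0261  0.0001] [ 0.4  0.  -0.3]
(-0.064, 0, 0.06) [ 0.0087 -0.0505 -0.0001] [ 0.4  0.  -0.3]
```

View pics/x_w.png

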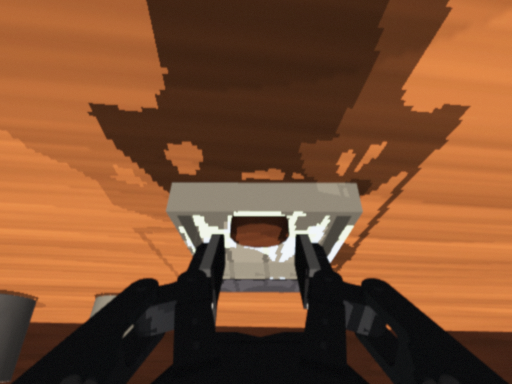

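>>> arm_command(steps=[[[0, -0.015, 0], [0, 0, 0], 0.48], [[0.001, -0.03, 0], [0, 0, 0], 0.48], [[0.003, -0.048, 0], [0, 0, 0], 0.4], [[0.003, -0.048, -0.04], [0, 0, 0], 0.3], [[0.006, -0.048, -0.085], [0, 0, 0], 0.3]])

```text
t: 16.35
tool_pos: [0.4637, 0.0869, 0.0566]
tool_rot: [-1.475, -0.603, -0.434]
contact_force: [0.8, 0.6, 0.4]
opening: 0.0254
```

Run:
```python
from h import *
st()
RL=rotL(38.5,.1105)
for w in((-.058,-.10,.085),(-.055,-.13,.12)):print(w,*go(rk(*w),RL))
print(go([.475,-.05,.16],RL))
```

```text
t 16.35 tool [0.4637 0.0869 0.0566] tray [0.0216 0.2875 0.0566] F [0.8 0.6 0.4] op 0.0254 q [-0.02 -0.6   2.55  0.15  0.54 -1.8 ]
(-0.058, -0.1, 0.085) [ 0.0232 -0.0177 -0.0308] [ 0.2  0.2 -0.4]
(-0.055, -0.13, 0.12) [ 0.0471 -0.0432 -0.061 ] [ 0.2  0.2 -0.4]
(array([ 0.0603, -0.0831, -0.1379]), array([ 0.2,  0.2, -0.4]))
```

>>> arm_command(steps=[[[0.012, -0.009, -0.01], [0, 0, 0], 0.3], [[0.024, -0.018, -0.028], [0, 0, 0], 0.3], [[0.047, -0.043, -0.06], [0, 0, 0], 0.3], [[0.058, -0.07, -0.1], [0, 0, 0], 0.3], [[0.06, -0.083, -0.138], [0, 0, 0], 0.3]])

```text
t: 16.85
tool_pos: [0.4761, -0.0518, 0.1645]
tool_rot: [-1.476, -0.611, -0.437]
contact_force: [1.8, -0.2, 0.2]
opening: 0.0257
```

Run:
```python
from h import *
st()
p=ctrl.get_image('top');cv2.imwrite('pics/y_t.png',p['img'][:,:,::-1]);cv2.imwrite('pics/y_d.png',cv2.resize(p['img'][170:250,90:180,::-1],None,fx=7,fy=7))
print([ (t[0],at(p,t[0],.014),(np.linalg.inv(RACK)@np.r_[at(p,t[0],.014),1])[:2]) for t in tokens(p)])
p=ctrl.get_image('scene');cv2.imwrite('pics/y_s.png',p['img'][:,:,::-1])
```

```text
t 16.85 tool [ 0.4761 -0.0518  0.1645] tray [0.0135 0.1486 0.1645] F [ 1.8 -0.2  0.2] op 0.0257 q [-0.47 -0.76  2.44  0.44  0.91 -2.32]
[(array([119.2, 209. ]), array([0.70112539, 0.0048063 , 0.014     ]), array([ 0.16158197, -0.17709226])), (array([120.8, 274.1]), array([ 0.69987655, -0.13885802,  0.014     ]), array([ 0.14449813, -0.31974267])), (array([174.5, 147.4]), array([0.57527264, 0.13430311, 0.014     ]), array([ 0.05077707, -0.0345068 ])), (array([186.2, 111.1]), array([0.5485023 , 0.21102369, 0.014     ]), array([0.03263039, 0.04469798])), (array([184.4, 146.7]), array([0.55361336, 0.13473553, 0.014     ]), array([ 0.02929759, -0.03168854])), (array([210.2, 356.4]), array([ 0.50472724, -0.31672937,  0.014     ]), array([-0.0690758 , -0.47500906])), (array([223.2, 132.2]), array([0.46973904, 0.16135644, 0.014     ]), array([-0.05112957,  0.00401928])), (array([237.1, 197.5]), array([0.44242875, 0.02166926, 0.014     ]), array([-0.09367734, -0.13180431])), (array([232.5, 227.2]), array([ 0.45305971, -0.04100794,  0.014     ]), array([-0.09002296, -0.19527157])), (array([241.8, 247.1]), array([ 0.43409405, -0.08356816,  0.014     ]), array([-0.11356629, -0.23548078])), (array([253.7, 128.5]), array([0.40558008, 0.16562595, 0.014     ]), array([-0.11442641,  0.0153379 ])), (array([260.2, 352.1]), array([ 0.39887205, -0.305482  ,  0.014     ]), array([-0.17304508, -0.45215708])), (array([272.6, 260.6]), array([ 0.37046569, -0.1128994 ,  0.014     ]), array([-0.1800411, -0.2576165])), (array([271.9, 199. ]), array([0.37007241, 0.01615358, 0.014     ]), array([-0.16620063, -0.12930723]))]
```

View pics/y_t.png

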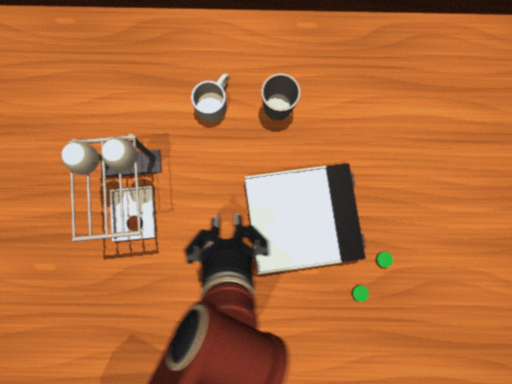

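View pics/y_s.png

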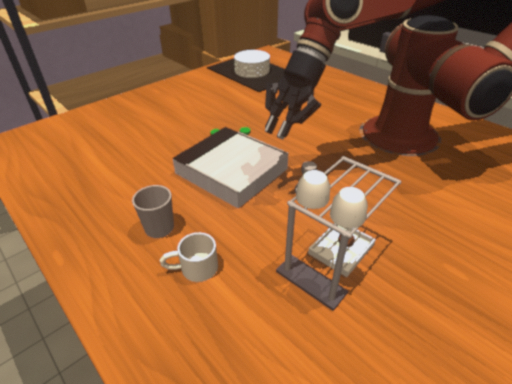

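View pics/y_d.png

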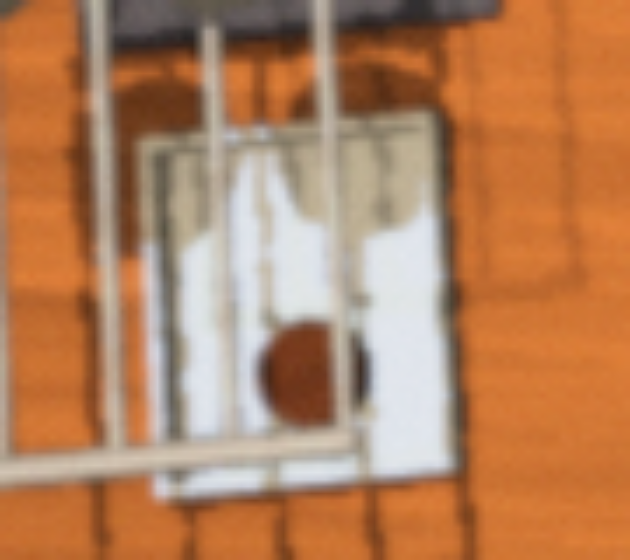

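>>> arm_command(steps=[[[0.03, -0.04, -0.03], [0, 0, 0], 0.3], [[0.05, -0.07, -0.07], [0, 0, 0], 0.3], [[0.06, -0.09, -0.12], [0, 0, 0], 0.3], [[0.06, -0.09, -0.12], [0, 0, 0], 0.3]])

```text
t: 17.35
tool_pos: [0.4799, -0.1775, 0.2762]
tool_rot: [-1.484, -0.605, -0.448]
contact_force: [-0.6, 0.2, 0.4]
opening: 0.0258
```

Run:
```python
from h import *
st()
p=ctrl.get_image('top');
print([ctrl.boxes_of(p,k)[:1] for k in('tamper','cup','jug')])
s=ctrl.get_image('scene')
a=cv2.resize(s['img'][115:205,165:295,::-1],None,fx=6,fy=6,interpolation=2)
for z,c in((.05,(0,255,0)),(.054,(0,0,255))):
    for x in(-.1,.1):
        v=px(s,tray(x,-.06,z));cv2.drawMarker(a,(int((v[1]-165+.5)*6),int((v[0]-115+.5)*6)),c,0,12,1)
cv2.imwrite('pics/z_s.png',a);cv2.imwrite('pics/z_t.png',p['img'][:,:,::-1])
```

```text
t 17.35 tool [ 0.4799 -0.1775  0.2762] tray [-0.0012  0.0236  0.2762] F [-0.6  0.2  0.4] op 0.0258 q [-0.77 -0.65  2.2   0.54  1.16 -2.55]
[[{'position': [253.1, 209.8], 'confidence': 0.57}], [], [{'position': [93.5, 277.3], 'confidence': 0.89}]]
```

View pics/z_s.png

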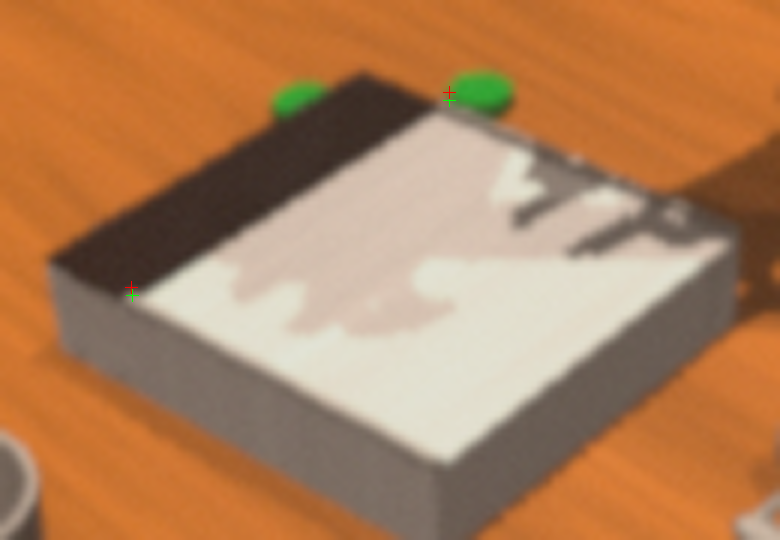

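View pics/z_t.png

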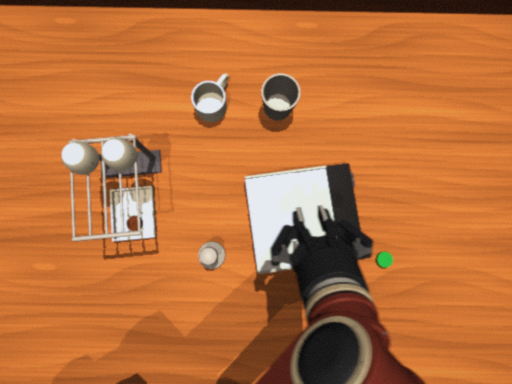

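Everything is in place: the lid lies flush, the token is flat in the dish, and the tamper, cup and jug have not moved. The arm touches nothing. Handing in.

Run:
```python
from station import ctrl
print(ctrl.finish_job())
```

```text
the job is handed in; nothing more can be done
None
```

The job was handed in at about 17.5 s of the 72 s allowed; no verdict was reported. I swept three tokens one by one along the plate into the trough and pushed the lid over from outside until it was shut. The fourth I picked up with the tool leaning about 40°, then laid in the stock dish from the front, under the rack.

**What the last checks showed:**
- **Lid:** it lies flush with the plate in the scene and top pictures. When I pressed it, the fingertips stopped at z = 49.5 mm, against an expected lid top of 50 mm. I judged its angle from these, as there was no direct reading.
- **Trough:** just before the lid closed, all three tokens were in the trough. Two of them stood nearly on edge against the plate-side wall rather than lying flat, but they are low enough to fit under the lid. I could not see them after closing.
- **Dish:** the fourth token lies flat, about 21 mm towards the front and 4 mm to the side of the dish centre, so well inside.
- **Cup, tamper and jug:** all appear at their starting pixels in the last top picture. The network did not report the cup in that picture, so I checked it by eye.
- **Arm:** it was clear of everything, with a contact force of about zero.

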